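Lift a furnace tray with the charging fork and hold it level

TASK

Take the charging fork that lies on the bench, slide its two tines fully home into the slots under the furnace tray on the firebrick, with its heel up to the tray's edge, and then lift the tray, with both steel samples standing on it, about 10 cm clear of the brick. Finish holding it there on the fork, steady and level: do not put it down or let go, do not touch the tray or the samples with the gripper, never tip them, and leave the other things on the bench where they are.

Things in the scene. Friction and masses are not known exactly. Their poses are not given: they have to be found in the camera images.
- fork: Steel charging fork, 240 g, lying flat (mm). Origin on the underside at the heel's front face; x towards the tine tips, y left, z up. Two flat tines 18 wide, 5 thick (z 0 to 5), middles at y = +20 and -20, run x = 0 to 78 (round tips). Heel 62 wide, its upstand 15 high with front face at x = 0 stops the tray. A neck leads back to the handle. Undersides of tines, heel and handle form one level plane.
- fork_handle (a point): (mm) Grip point on the fork's wooden handle, at x = -62, y = 0, z = 17 in the fork's frame, half-way up; axes as the fork's. The handle is a flat-sided bar along x, 18 wide (grip this), 34 high (z 0 to 34), from x = -139 to -39; steel collar 19.5 wide at its front end to x = -32. The fork alone balances about 40 ahead of this point.
- tray: Grey-beige ceramic furnace tray, loose on the brick, 70 to 120 g (mm). Origin at centre of underside; x along its slots, z up. 76 (x) by 88 (y). Deck z 12 to 17 on three runners along x; under it two slots open at both ends, each 28 wide, 12 high, middles at y = +20 and -20. Rim top z 23.5. Its -x end faces the fork. Fully home, its origin is at x = 38, y = 0 of the fork, resting at z = -7.
- firebrick: Buff firebrick lying flat and fixed on the bench, under the tray: 114 mm along its x, 130 mm along its y, 32 mm high. Origin at the centre of its underside; its x is within a few degrees of the tray's x.
- hex_sample: The grey hexagonal steel sample that stands loose on the tray: 24 x 28 mm across, 24 mm high, 95 g. Origin at the centre of its underside, z up.
- round_sample: The dark round steel sample that stands loose on the tray: 27 mm diameter, 27 mm high, 120 g. Origin at the centre of its underside, z up.
- test_block: Bystander: flat round steel block, 60 mm diameter, 14 mm high; origin under its centre.
- loupe: Bystander: black stand loupe, 33 mm diameter, 35 mm high; origin under its centre.
- putty_tin: Bystander: round tin with a lid, 66 mm diameter, 34 mm high; origin under its centre.
Things that resemble listed ones, but are neither listed nor needed, are in the scene too. What is shaped like the hex_sample but brown or green is not meant.

How it is judged:
On the way, in this order (a step that is already met when the one before it is completed fails the run):
1. the fork's tines are fully home in the tray's slots (heel within 12 mm of the tray's edge) while the tray still stands on the firebrick (x of tray in the frame of fork between 0.034 and 0.05 m and y of tray in the frame of fork between -0.009 and 0.009 m and z of tray in the frame of fork between -0.013 and 0.001 m and z of tray in the frame of firebrick below 0.038 m and angle between tray's own z axis and vertical below 0.1 rad), for 0.1 s.
2. the tray is lifted clear of the firebrick on the fork (x of tray in the frame of fork between 0.034 and 0.05 m and y of tray in the frame of fork between -0.009 and 0.009 m and z of tray in the frame of firebrick above 0.082 m and contact force between tray and fork above 1 N), for 0.1 s.
At the end, for the whole second after the job is handed in: Held by the gripper on the fork alone: heel within 12 mm of the tray's edge, off-centre under 9 mm, deck on the tines; tray 60 to 190 mm above the brick, tray and fork within 0.10 rad of level, under 20 mm/s and 0.15 rad/s; both samples upright inside the rim; arm not touching the tray (x of tray in the frame of fork between 0.034 and 0.05 m and y of tray in the frame of fork between -0.009 and 0.009 m and z of tray in the frame of fork between -0.01 and -0.004 m and z of tray in the frame of firebrick between 0.092 and 0.222 m and angle between each of tray, fork's own z axis and vertical below 0.1 rad and linear speed of tray below 0.02 m/s and angular speed of tray below 0.15 rad/s and contact force between tray and fork above 1 N and contact force between the fingers and fork above 2 N and contact force between fork and firebrick below 0.2 N and contact force between tray and the arm below 0.2 N and angle between each of hex_sample, round_sample's own z axis and vertical below 0.12 rad and x of hex_sample in the frame of tray between -0.036 and 0.036 m and y of hex_sample in the frame of tray between -0.042 and 0.042 m and z of hex_sample in the frame of tray between 0.013 and 0.022 m and x of round_sample in the frame of tray between -0.036 and 0.036 m and y of round_sample in the frame of tray between -0.042 and 0.042 m and z of round_sample in the frame of tray between 0.013 and 0.022 m); the arm keeps its last pose, push and grip.
It fails at once if the gripper or arm touches the tray or a sample (contact force between any of the arm, the fingers and tray above 1 N or contact force between any of the arm, the fingers and hex_sample above 1 N or contact force between any of the arm, the fingers and round_sample above 1 N).
It fails at once if the tray or a sample is tipped by more than 0.3 rad (angle between any of tray, hex_sample, round_sample's own z axis and vertical above 0.3 rad).
It fails at once if a bystander is moved by more than 25 mm (distance of any of test_block, loupe, putty_tin from where it was at the start of the episode above 0.025 m).
It also fails if it takes over 48 s, if anything falls off the work surface, if the arm or the gripper's body presses on something with over 40 N, if the wrist force passes 120 N, or if a joint passes its speed limit or range.

ROBOT

A 7-joint arm with a two-finger parallel gripper is mounted at the origin on the work surface; the furniture and walls round the work are solid. World frame = base frame: x ahead of the robot, y to its left, z up, the work surface at z = 0. Lengths are in m, angles in rad, forces in N, time in s.
With the tool pointing down it reaches from about 0.4 to 0.85 m from the base axis. Payload 4.5 kg.
Tool frame: the origin (TCP) lies midway between the tips of the shut fingers; the grasp point (between the pads) lies 19 mm behind it (robot.grip_depth is the distance from the TCP to the grasp point, in m); y points along the fingers, x is the direction in which the jaws open and shut, and the axes are right-handed (so a half turn about y gives the same grasp; the last joint's range is limited). The gripper opens to 85 mm and grips with 20 to 120 N. Pads are 22 mm wide; open, the fingers measure 114 mm over their backs; the gripper's body (76 mm by 85 mm) begins 54 mm behind the grasp point. The pads swing forward as they close: fully open they stand 13 mm farther back than shut.
Start: joints at [-1.077, 0.689, -0.195, 1.565, 0.157, 0.902, -0.215], TCP at [0.277, 0.56, 0.231] pointing down, gripper open.
Joint ranges: [-3.01, 3.01], [-0.46, 2.08], [-1.47, 1.51], [0.13, 2.56], [-1, 4.14], [0.04, 2.09], [-2.66, 2.66]. Speed limits (rad/s): [2.57, 2.57, 3.14, 3.14, 3.14, 3.14, 3.14].

INTERFACE

Orientations are given as a unit quaternion [x, y, z, w].
In Python, from station import robot gives the robot as it stands. The module is installed in compiled form; this text tells all that it offers.
- The arm moves only by the tool jog_arm, never from a script. Its argument "rows" is a list that holds one entry, the list of rows, each a list of 7 numbers: the shift along the tool's x, y, z in m, then the turn, a rotation vector about the tool's x, y, z in degrees, then the finger opening in m, from 0 to 0.0854. A call has 1 to 8 rows; each row shifts and turns the commanded pose from where the row before left it, along the tool's axes as they then stand; what a row does not reach is not made up. A row lasts 1/12 s, in which the tool goes at most 41.7 mm and 7.16 degrees, less where a joint would pass 70% of its speed; a pose out of reach is approached as far as the arm can. A call with a gripper value outside its range is refused whole. The fingers move at their own pace and stop on an object; "grip_force" is the grip in N (left out, the last holds). Time passes only in rows, so rows that do not move let the fingers close. It gives the time, the measured TCP pose, the force and the opening at its end, in the units of the state.
- robot.get_obs(): the state, without advancing time (a new reading comes with each control period).
- robot.camera(name): name is "side" or "top" or "wrist"; returns a dict with "color" (420x560x3 uint8, red, green, blue), "mtx" (3x3 intrinsics, pixels), "rvec" (rotation vector, rad) and "tvec" (3), from world to camera coordinates, as OpenCV has them; the wrist camera has in their place "T_tool_cam" (4x4, takes a point from camera to tool coordinates, whose origin is the TCP and whose axes are the tool frame's). Camera axes: x right, y down, z forward; pixel columns grow to the right and rows downward; lengths in m; the calibration is good to about 2 mm. A picture is of the moment at which its call begins: read the wrist's pose just before it. There is no depth.
- robot.sign_off(): hands the job in, once; it reports no verdict.
The state is a dict: "time": time; "joints": joint angles; "qd": joint speeds; "joint_torque": joint torques, N m; "tcp_pos": TCP position; "tcp_rot": TCP orientation; "force": force on the tool from outside, world axes, zero at the start; "moment": the same for the moment, N m; "width": finger opening in m.
Only numpy, scipy, OpenCV 4.12 (cv2) and the standard library are available. Lean on these libraries where they do the work, as an engineer would, in place of code of your own. Each camera call takes 0.05 s, during which the arm holds its last target.

## Working session

There is one attempt and no reset: what is moved stays moved. The work goes in short steps, Python scripts to look and compute and a tool call to move; the robot and the scene stay as the last step left them, time stands still between calls to the robot, and variables do not carry over. Pictures are saved under pics/ and viewed, and the job is handed in when it is done.

Besides the shell and the picture viewer there is one more tool, called after ">>>" as name(argument=value, ...) on one line, values as JSON. jog_arm: Moves the arm, as the interface text tells. Its arguments: {"type":"object","properties":{"rows":{"type":"array","items":{"type":"array","items":{"type":"array","items":{"type":"number"}}}},"grip_force":{"type":"number"}},"required":["rows"]}

```bash
mkdir -p pics; python3 - <<'E'
from station import robot
import cv2
o=robot.get_obs()
print(o)
for n in ["top","side","wrist"]:
    c=robot.camera(n); cv2.imwrite(f"pics/{n}0.png",c["color"][:,:,::-1])
    print(n,{k:v for k,v in c.items() if k!="color"})
E
```

```text
{'time': 0.0, 'joints': array([-1.0771816 ,  0.6899795 , -0.1945085 ,  1.56637766,  0.15731286,
        0.90247703, -0.21512129]), 'qd': array([ 0.00175466, -0.00098117,  0.00013217, -0.00043095, -0.00096029,
        0.00156586,  0.00118418]), 'joint_torque': array([ 6.15452700e-04, -5.39590967e+01, -1.26607496e+00, -1.58536685e+01,
        9.13623342e-03,  9.67700238e-03,  9.54229591e-06]), 'tcp_pos': array([0.27712261, 0.55946902, 0.23047774]), 'tcp_rot': array([ 0.60116161,  0.37239502, -0.37344749, -0.60038624]), 'force': array([ 1.29200622, -0.23326327,  0.46504858]), 'moment': array([0.00139569, 0.00377961, 0.05389926]), 'width': 0.08527480290518112}
top {'mtx': array([[429.74843759,   0.        , 282.4283699 ],
       [  0.        , 429.74843759, 211.44550584],
       [  0.        ,   0.        ,   1.        ]]), 'rvec': array([ 2.15287924, -2.19087403,  0.05260289]), 'tvec': array([0.14673354, 0.41308661, 1.13400306])}
side {'mtx': array([[490.4699127 ,   0.        , 280.11254487],
       [  0.        , 490.4699127 , 209.15544019],
       [  0.        ,   0.        ,   1.        ]]), 'rvec': array([ 2.25438094, -0.90722121,  0.36218331]), 'tvec': array([-0.2334847 ,  0.32613757,  0.96004409])}
wrist {'mtx': array([[309.69519608,   0.        , 282.04165865],
       [  0.        , 309.69519608, 209.18176471],
       [  0.        ,   0.        ,   1.        ]]), 'T_tool_cam': array([[ 9.99999088e-01, -8.14367327e-04,  1.07748691e-03,
        -3.24015119e-04],
       [-1.26940606e-03, -2.94236105e-01,  9.55731920e-01,
        -1.42547848e-01],
       [-4.61281297e-04, -9.55732416e-01, -2.94236871e-01,
         7.58483122e-02],
       [ 0.00000000e+00,  0.00000000e+00,  0.00000000e+00,
         1.00000000e+00]])}
```

View pics/top0.png

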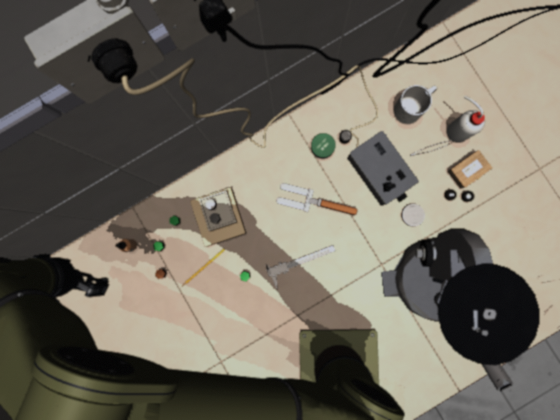

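View pics/side0.png

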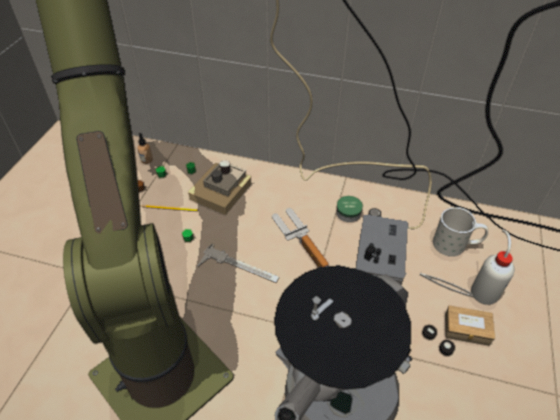

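View pics/wrist0.png

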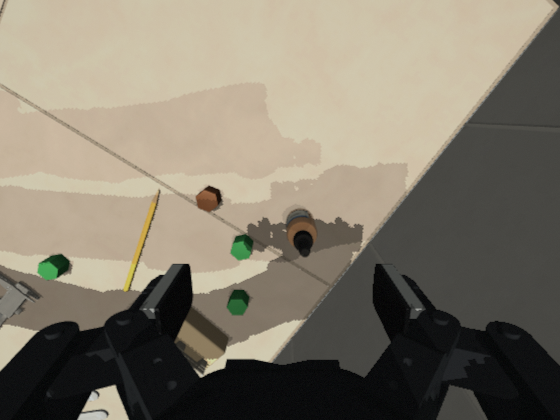

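```bash
cat > h.py <<'E'
import numpy as np, cv2
from station import robot
from scipy.spatial.transform import Rotation as R
def wc(name):
    o=robot.get_obs(); c=robot.camera(name)
    K=c["mtx"]
    if name=="wrist":
        T=np.eye(4);T[:3,:3]=R.from_quat(o["tcp_rot"]).as_matrix();T[:3,3]=o["tcp_pos"]
        Tc=T@c["T_tool_cam"]
    else:
        Rm=cv2.Rodrigues(c["rvec"])[0]; Tc=np.eye(4);Tc[:3,:3]=Rm.T;Tc[:3,3]=-Rm.T@c["tvec"]
    return c["color"][:,:,::-1].copy(),K,Tc
def ray(K,Tc,uv,z):
    d=Tc[:3,:3]@np.linalg.inv(K)@np.array([uv[0],uv[1],1.]); p=Tc[:3,3]
    return p+d*(z-p[2])/d[2]
def proj(K,Tc,P):
    P=np.atleast_2d(P); q=(P-Tc[:3,3])@Tc[:3,:3]; q=q@K.T; return q[:,:2]/q[:,2:]
def crop(img,x0,y0,w,h,s,name):
    cv2.imwrite("pics/"+name,cv2.resize(img[y0:y0+h,x0:x0+w],None,fx=s,fy=s,interpolation=cv2.INTER_CUBIC))
E
python3 - <<'E'
from h import *
np.set_printoptions(precision=4,suppress=True)
i,K,T=wc("top"); np.savez("top.npz",i=i,K=K,T=T)
crop(i,185,170,180,80,4.4,"t1.png")
for n,uv,z in [("base",(340,360),0),("tray",(218,213),.04),("handle",(340,207),.017),("tine",(285,195),0),("end",(356,211),.017)]: print(n,ray(K,T,uv,z))
i,K,T=wc("side"); np.savez("side.npz",i=i,K=K,T=T)
crop(i,180,150,160,130,5,"s1.png")
E
```

```text
base [ 0.0206 -0.0057  0.    ]
tray [0.4129 0.3087 0.04  ]
handle [ 0.4247 -0.0145  0.017 ]
tine [0.4616 0.1321 0.    ]
end [ 0.4132 -0.0568  0.017 ]
```

View pics/t1.png

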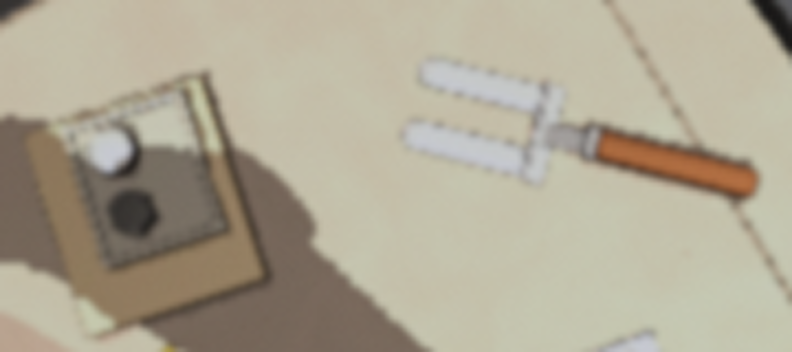

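View pics/s1.png

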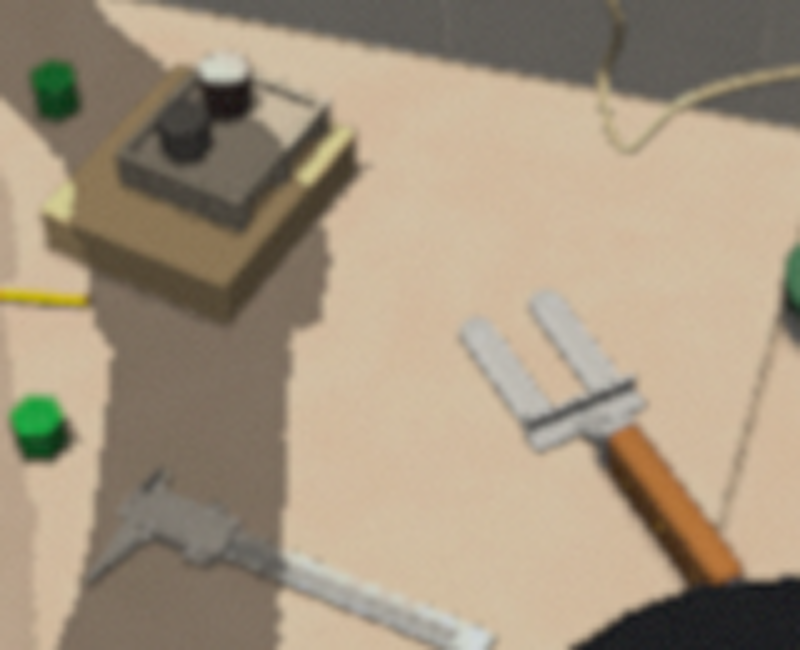

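```bash
cat > fit.py <<'E'
from h import *
from scipy.optimize import least_squares
np.set_printoptions(precision=4,suppress=True)
def tf(p,P,z=0):  # p=x,y,yaw ; P mm
    P=np.atleast_2d(P)/1000.; c,s=np.cos(p[2]),np.sin(p[2])
    return np.c_[p[0]+c*P[:,0]-s*P[:,1],p[1]+s*P[:,0]+c*P[:,1],z+P[:,2]]
def fit(obs,p0,z=0): # obs: list of (K,T,P,uv)
    f=lambda p:np.concatenate([(proj(K,T,tf(p,P,z))-uv).ravel() for K,T,P,uv in obs])
    r=least_squares(f,p0,loss="soft_l1"); return r.x,f(r.x).reshape(-1,2)
def box(x0,x1,y0,y1,z0,z1):
    c=[(x,y,z) for z in(z0,z1) for x,y in((x0,y0),(x1,y0),(x1,y1),(x0,y1))]
    return [(c[a],c[b]) for a,b in [(0,1),(1,2),(2,3),(3,0),(4,5),(5,6),(6,7),(7,4),(0,4),(1,5),(2,6),(3,7)]]
FORK=box(0,78,11,29,0,5)+box(0,78,-29,-11,0,5)+box(-1,0,-31,31,0,15)+box(-139,-39,-9,9,0,34)
TRAY=box(-38,38,-44,44,0,23.5)+box(-38,38,6,34,0,12)+box(-38,38,-34,-6,0,12)
BRICK=box(-57,57,-65,65,0,32)
def draw(img,K,T,E,p,z,s,off,col):
    for a,b in E:
        q=(proj(K,T,tf(p,[a,b],z))-off)*s+s/2
        cv2.line(img,*[tuple(int(v) for v in x) for x in q],col,1,cv2.LINE_AA)
E
python3 - <<'E'
from fit import *
t=np.load("top.npz");s=np.load("side.npz")
def tu(l): return np.array(l)/4.4+[185,170]-.4
def su(l): return np.array(l)/5+[180,150]-.4
fo=[(t["K"],t["T"],[(78,-20,5),(78,20,5),(0,-31,15),(0,31,15),(-139,0,34)],tu([(420,72),(403,134),(547,88),(527,178),(757,180)])),
    (s["K"],s["T"],[(78,-20,5),(78,20,5)],su([(540,292),(470,320)]))]
pf,r=fit(fo,[.44,.06,1.8]); print("fork",pf,np.degrees(pf[2])); print(r)
# tray: x ~ world +y ; y+ -> world -x (image down). corners rim top
tr=[(t["K"],t["T"],[(-38,-44,23.5),(-38,44,23.5),(38,44,23.5),(38,-44,23.5)],tu([(182,90),(228,230),(110,270),(62,125)])),
    (s["K"],s["T"],[(-38,-44,23.5),(-38,44,23.5),(38,44,23.5)],su([(328,103),(238,205),(120,155)]))]
pt,r=fit(tr,[.41,.31,1.8],.032); print("tray",pt,np.degrees(pt[2])); print(r)
br=[(t["K"],t["T"],[(-57,-65,32),(-57,65,32),(57,65,32),(57,-65,32)],tu([(208,74),(268,278),(88,335),(28,138)])),
    (s["K"],s["T"],[(-57,-65,32),(-57,65,32),(57,65,32)],su([(355,140),(230,290),(45,215)]))]
pb,r=fit(br,[.41,.31,1.8]); print("brick",pb,np.degrees(pb[2])); print(r)
np.savez("poses.npz",pf=pf,pt=pt,pb=pb)
for n,d,off,w,h,sc in(("t",t,(185,170),180,80,4.4),("s",s,(180,150),160,130,5)):
    im=cv2.resize(d["i"][off[1]:off[1]+h,off[0]:off[0]+w],None,fx=sc,fy=sc,interpolation=cv2.INTER_CUBIC)
    for E,p,z,c in((FORK,pf,0,(255,0,0)),(TRAY,pt,.032,(0,0,255)),(BRICK,pb,0,(0,255,0))): draw(im,d["K"],d["T"],E,p,z,sc,np.array(off),c)
    cv2.imwrite(f"pics/{n}2.png",im)
E
```

```text
fork [0.4481 0.0748 1.3089] 74.99460934612884
[[ 0.0166 -0.5713]
 [ 0.2948 -0.4479]
 [ 0.1492 -1.749 ]
 [-0.8292  0.1049]
 [ 1.316   0.3949]
 [-0.99    0.2932]
 [-0.7147  0.2474]]
tray [0.4193 0.3067 1.874 ] 107.37143067113708
[[ 0.4721 -0.4758]
 [ 0.3471 -0.292 ]
 [-0.6648 -0.1374]
 [ 0.0849  0.7617]
 [ 0.4088 -0.3465]
 [ 0.0829  0.2109]
 [-1.4192 -0.0519]]
brick [0.4047 0.3086 1.874 ] 107.3747184788108
[[-0.3739  0.0178]
 [ 1.0176  0.0359]
 [ 0.9467  0.6963]
 [-0.0826 -1.0267]
 [ 1.0656 -1.338 ]
 [-0.7807  0.2145]
 [-1.2173 -0.6121]]
```

View pics/t2.png

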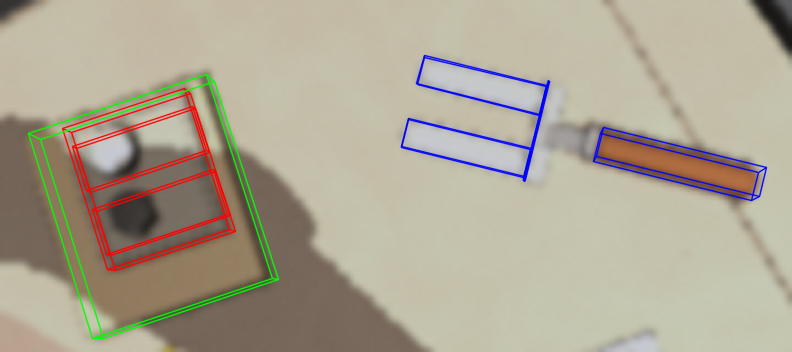

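View pics/s2.png

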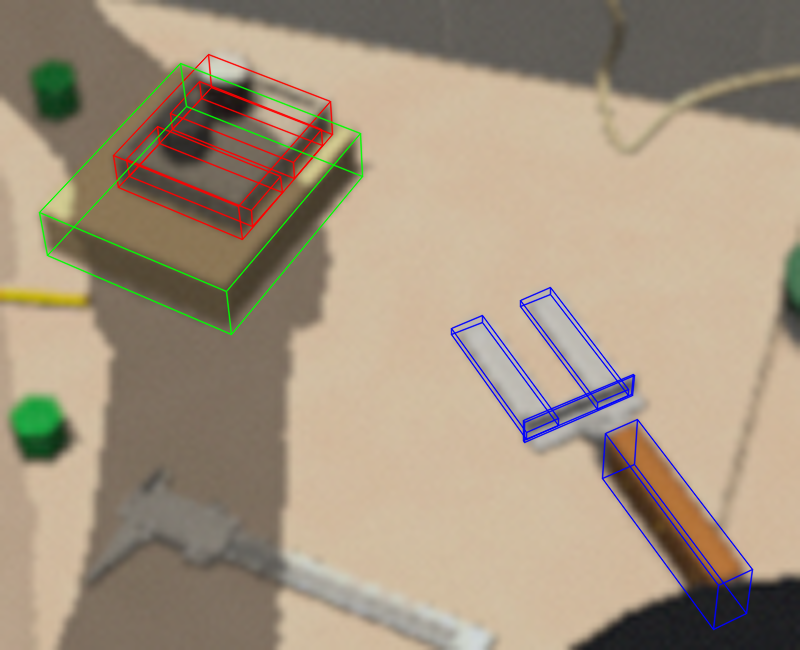

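```bash
python3 - <<'E'
from fit import *
o=robot.get_obs(); M=R.from_quat(o["tcp_rot"]).as_matrix(); print(M)
pf=np.load("poses.npz")["pf"]; a=pf[2]
def target(a,P):
    z=np.array([np.cos(a),np.sin(a),0]); y=np.array([0,0,-1.]); x=np.cross(y,z)
    return np.c_[x,y,z]
g=tf(pf,[-60,0,0])[0]; print(g)
for s in (0,np.pi):
    D=M.T@target(a+s,0); print(s,np.degrees(R.from_matrix(D).as_rotvec()), M.T@(g+[0,0,.15]-o["tcp_pos"]))
E
```

```text
[[ 0.4437 -0.0004 -0.8962]
 [ 0.8962 -0.0008  0.4437]
 [-0.0009 -1.     -0.    ]]
[0.4326 0.0169 0.    ]
0 [ 0.0343 78.6639 -0.0412] [-0.4176  0.0813 -0.3801]
3.141592653589793 [  -0.0435 -101.3361   -0.0362] [-0.4176  0.0813 -0.3801]
```

>>> jog_arm(rows=[[[-0.026,0,-0.0237,0,5,0,0.0854],[-0.026,0,-0.0237,0,0,0,0.0854],[-0.026,0,-0.0237,0,0,0,0.0854],[-0.026,0,-0.0237,0,0,0,0.0854],[-0.026,0,-0.0237,0,0,0,0.0854],[-0.026,0,-0.0237,0,0,0,0.0854],[-0.026,0,-0.0237,0,0,0,0.0854],[-0.026,0,-0.0237,0,0,0,0.0854]]])

```text
time: 0.92
tcp_pos: [0.3342, 0.283, 0.2314]
tcp_rot: [-0.616, -0.347, 0.346, 0.616]
force: [1.7, -0.9, -0.4]
width: 0.0851
```

```bash
cat >> fit.py <<'E'
def need(a,gz):
    o=robot.get_obs(); M=R.from_quat(o["tcp_rot"]).as_matrix()
    z=np.array([np.cos(a),np.sin(a),0]); y=np.array([0,0,-1.]); x=np.cross(y,z)
    t=np.c_[x,y,z]
    print("shift",M.T@(np.array(gz)-o["tcp_pos"]),"rot",np.degrees(R.from_matrix(M.T@t).as_rotvec()),"tcp",o["tcp_pos"],"F",o["force"],"w",o["width"],"t",o["time"],"j",o["joints"])
E
python3 -c "
from fit import *
need(1.3089,[.4326,.0169,.2])"
```

```text
shift [-0.1761  0.0314 -0.2224] rot [-0.004  73.6782  0.0267] tcp [0.3342 0.283  0.2314] F [ 1.6919 -0.8826 -0.3758] w 0.08510464519769952 t 0.9167 j [-0.667   0.4567 -0.2071  2.1026  0.1624  0.5964  0.036 ]
```

>>> jog_arm(rows=[[[-0.022,0.004,-0.0278,0,0,0,0.0854],[-0.022,0.004,-0.0278,0,0,0,0.0854],[-0.022,0.004,-0.0278,0,0,0,0.0854],[-0.022,0.004,-0.0278,0,0,0,0.0854],[-0.022,0.004,-0.0278,0,0,0,0.0854],[-0.022,0.004,-0.0278,0,0,0,0.0854],[-0.022,0.004,-0.0278,0,0,0,0.0854],[-0.022,0.004,-0.0278,0,0,0,0.0854]]])

```text
time: 1.58
tcp_pos: [0.433, 0.0169, 0.1992]
tcp_rot: [0.616, 0.347, -0.346, -0.616]
force: [-0.2, 1.8, 0.3]
width: 0.0853
```

>>> jog_arm(rows=[[[0,0,0,0,7,0,0.0854],[0,0,0,0,7,0,0.0854],[0,0,0,0,7,0,0.0854],[0,0,0,0,7,0,0.0854],[0,0,0,0,7,0,0.0854],[0,0,0,0,7,0,0.0854],[0,0,0,0,7,0,0.0854],[0,0,0,0,7,0,0.0854]]])

```text
time: 2.25
tcp_pos: [0.4326, 0.0187, 0.1994]
tcp_rot: [-0.707, -0.014, 0.014, 0.707]
force: [-0.1, 0.5, -0.2]
width: 0.0853
```

>>> jog_arm(rows=[[[0,0,0,0,7,0,0.0854],[0,0,0,0,7,0,0.0854],[0,0,0,0,3.7,0,0.0854],[0,0,0,0,0,0,0.0854],[0,0,0,0,0,0,0.0854]]])

```text
time: 2.67
tcp_pos: [0.4326, 0.0187, 0.1993]
tcp_rot: [0.701, -0.092, 0.092, -0.701]
force: [-0.1, 0.4, 0.1]
width: 0.0856
```

```bash
python3 - <<'E'
from fit import *
P=np.load("poses.npz")
need(1.3089,[.4326,.0169,.1])
i,K,T=wc("wrist"); np.savez("w1.npz",i=i,K=K,T=T)
im=cv2.resize(i,None,fx=1.4,fy=1.4,interpolation=cv2.INTER_CUBIC)
for E,p,z,c in((FORK,P["pf"],0,(255,0,0)),(TRAY,P["pt"],.032,(0,0,255)),(BRICK,P["pb"],0,(0,255,0))): draw(im,K,T,E,p,z,1.4,np.array((0,0)),c)
cv2.imwrite("pics/w1.png",im)
E
```

```text
shift [ 0.0005  0.0993 -0.0017] rot [-0.0013  0.0961  0.0139] tcp [0.4326 0.0187 0.1993] F [-0.1334  0.4385  0.1401] w 0.08561484481613746 t 2.6667 j [-0.2438  0.5122  0.1421  2.1663 -0.1532  0.472  -0.2433]
```

View pics/w1.png

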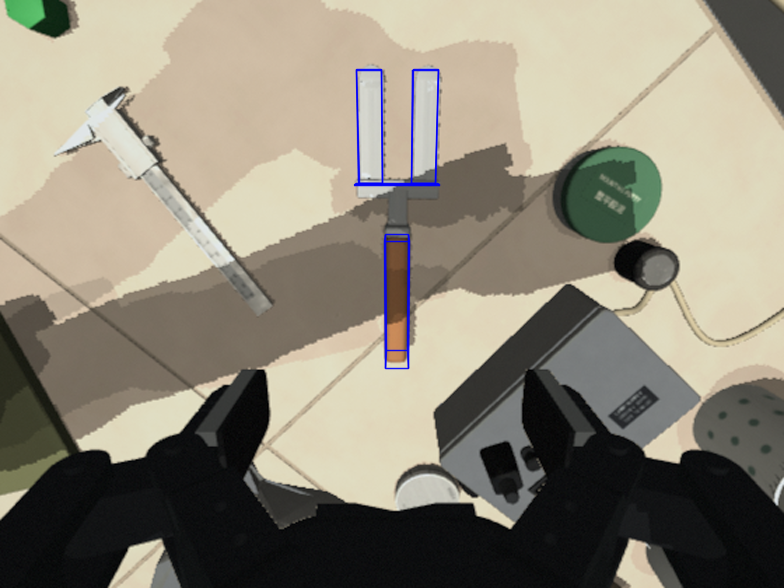

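>>> jog_arm(rows=[[[0,0.03,0,0,0,0,0.0854],[0,0.03,0,0,0,0,0.0854],[0,0.03,0,0,0,0,0.0854],[0,0.03,0,0,0,0,0.0854],[0,0.025,0,0,0,0,0.0854],[0,0.02,0,0,0,0,0.0854],[0,0,0,0,0,0,0.0854],[0,0,0,0,0,0,0.0854]]])

```text
time: 3.38
tcp_pos: [0.4368, 0.0188, 0.0376]
tcp_rot: [0.701, -0.095, 0.09, -0.701]
force: [0.1, -0.3, 0.3]
width: 0.0854
```

```bash
python3 - <<'E'
from fit import *
P=np.load("poses.npz")
need(1.3089,[.4326,.0187,.004])
i,K,T=wc("wrist")
im=cv2.resize(i,None,fx=1.4,fy=1.4,interpolation=cv2.INTER_CUBIC)
draw(im,K,T,FORK,P["pf"],0,1.4,np.array((0,0)),(255,0,0))
cv2.imwrite("pics/w2.png",im)
E
```

```text
shift [-0.0038  0.0337 -0.0011] rot [ 0.1236 -0.031  -0.4621] tcp [0.4368 0.0188 0.0376] F [ 0.0926 -0.3371  0.2975] w 0.08540477139862318 t 3.3833 j [-0.1581  0.858   0.0174  2.251  -0.3387  0.0434 -0.0706]
```

View pics/w2.png

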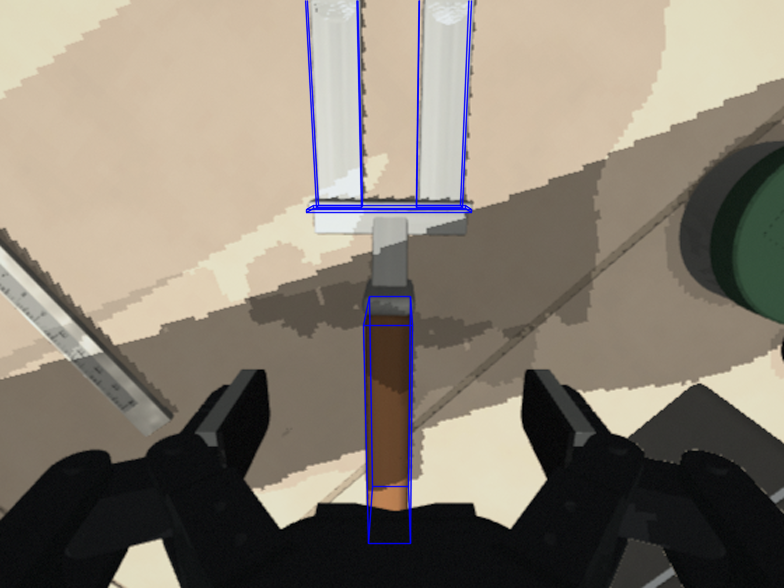

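>>> jog_arm(rows=[[[0,-0.025,0,0,0,0,0.0854],[0,-0.025,0,0,0,0,0.0854],[0,-0.02,0,0,0,0,0.0854],[0,0,0,-5,0,0,0.0854],[0,0,0,-5,0,0,0.0854],[0,0,0,-5,0,0,0.0854],[0,0,0,-5,0,0,0.0854],[0,0,0,0,0,0,0.0854]]])

```text
time: 4.1
tcp_pos: [0.4388, 0.0243, 0.1077]
tcp_rot: [0.813, -0.104, 0.069, -0.568]
force: [0.1, 0.9, -0.3]
width: 0.0852
```

```bash
cat >> fit.py <<'E'
def need2(a,tilt,G):
    """fork yaw a, tilt deg (lean forward +), G: grasp point wanted (19 mm behind TCP)"""
    o=robot.get_obs(); M=R.from_quat(o["tcp_rot"]).as_matrix()
    z=np.array([np.cos(a),np.sin(a),0]); y=np.array([0,0,-1.]); x=np.cross(y,z)
    t=np.c_[x,y,z]@R.from_euler("x",-tilt,degrees=True).as_matrix()
    tcp=np.array(G)+t[:,1]*.019
    print("shift in cur tool",M.T@(tcp-o["tcp_pos"]),"rot",np.degrees(R.from_matrix(M.T@t).as_rotvec()),"tcp",o["tcp_pos"],"want",tcp,"F",o["force"],"w",o["width"],"t",o["time"],"j",o["joints"],sep="\n")
E
python3 -c "
from fit import *
need2(1.3089,20,[.4326,.0187,.1])"
```

```text
shift in cur tool
[-0.0045  0.0287 -0.0038]
rot
[ 0.1575  0.7235 -0.1065]
tcp
[0.4388 0.0243 0.1077]
want
[0.4309 0.0124 0.0821]
F
[ 0.114   0.8673 -0.334 ]
w
0.08519077850433618
t
4.1
j
[-0.691   0.8527  0.5431  2.1119 -0.2287  0.4558 -0.3086]
```

```bash
python3 -c "
from fit import *
need2(1.3089,20,[.4326,.0187,.045])"
```

```text
shift in cur tool
[-0.0042  0.0803  0.0151]
rot
[ 0.1575  0.7235 -0.1065]
tcp
[0.4388 0.0243 0.1077]
want
[0.4309 0.0124 0.0271]
F
[ 0.114   0.8673 -0.334 ]
w
0.08519077850433618
t
4.1
j
[-0.691   0.8527  0.5431  2.1119 -0.2287  0.4558 -0.3086]
```

>>> jog_arm(rows=[[[-0.001,0.016,0.003,0,0.2,0,0.0854],[-0.001,0.016,0.003,0,0.2,0,0.0854],[-0.001,0.016,0.003,0,0.2,0,0.0854],[-0.001,0.016,0.003,0,0.1,0,0.0854],[0,0.016,0.003,0,0,0,0.0854],[0,0,0,0,0,0,0.0854]]])

```text
time: 4.6
tcp_pos: [0.4281, 0.0059, 0.0272]
tcp_rot: [0.811, -0.114, 0.077, -0.568]
force: [-0.3, -0.2, -0.1]
width: 0.0855
```

```bash
python3 - <<'E'
from fit import *
P=np.load("poses.npz")
need2(1.3089,20,[.4326,.0187,.024])
i,K,T=wc("wrist")
im=cv2.resize(i,None,fx=1.4,fy=1.4,interpolation=cv2.INTER_CUBIC)
draw(im,K,T,FORK,P["pf"],0,1.4,np.array((0,0)),(255,0,0))
cv2.imwrite("pics/w3.png",im)
E
```

```text
shift in cur tool
[0.001  0.0174 0.0138]
rot
[ 0.0681 -0.6679 -0.5845]
tcp
[0.4281 0.0059 0.0272]
want
[0.4309 0.0124 0.0061]
F
[-0.319  -0.1697 -0.119 ]
w
0.08553399205596149
t
4.6
j
[-0.5943  0.9943  0.4285  2.1626 -0.2893  0.2461 -0.3002]
```

View pics/w3.png

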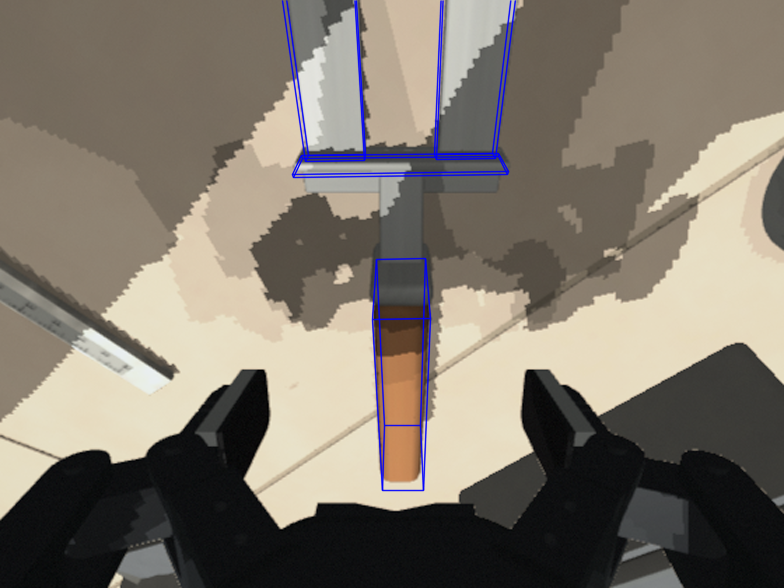

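>>> jog_arm(rows=[[[0,0.006,0.005,0,-0.3,-0.3,0.0854],[0.001,0.006,0.005,0,-0.3,-0.3,0.0854],[0,0.005,0.004,0,0,0,0.0854],[0,0,0,0,0,0,0.0854],[0,0,0,0,0,0,0.0854]]])

```text
time: 5.07
tcp_pos: [0.4323, 0.0141, 0.0068]
tcp_rot: [0.813, -0.105, 0.075, -0.568]
force: [0.7, 0.1, -0.3]
width: 0.0854
```

```bash
python3 - <<'E'
from fit import *
need2(1.3089,20,[.4326,.0187,.024])
i,K,T=wc("wrist")
im=cv2.resize(i,None,fx=1.4,fy=1.4,interpolation=cv2.INTER_CUBIC)
cv2.imwrite("pics/w4.png",im)
i,K,T=wc("side");crop(i,180,150,250,180,3.2,"s4.png")
E
```

```text
shift in cur tool
[-0.0009  0.0013 -0.0017]
rot
[0.1304 0.0654 0.1817]
tcp
[0.4323 0.0141 0.0068]
want
[0.4309 0.0124 0.0061]
F
[ 0.7285  0.0559 -0.308 ]
w
0.08543255042053553
t
5.0667
j
[-0.6033  1.0349  0.4094  2.153  -0.3019  0.2084 -0.3069]
```

View pics/s4.png

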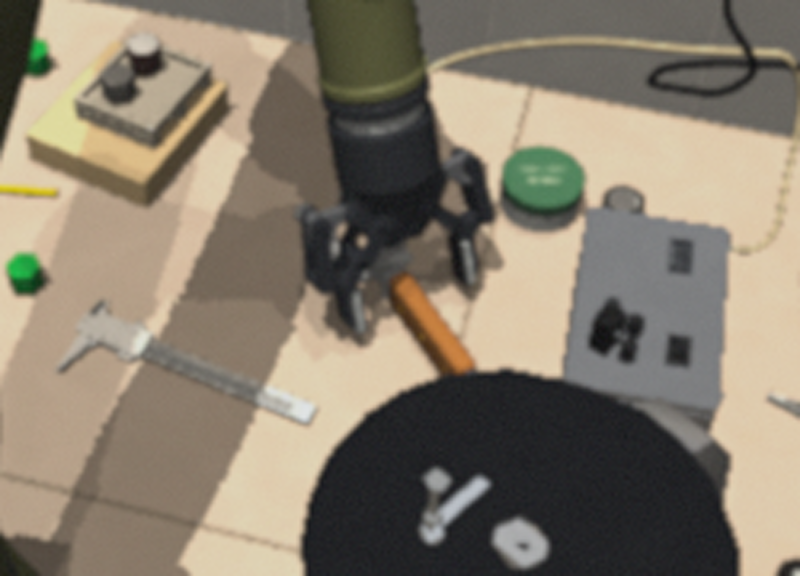

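View pics/w4.png

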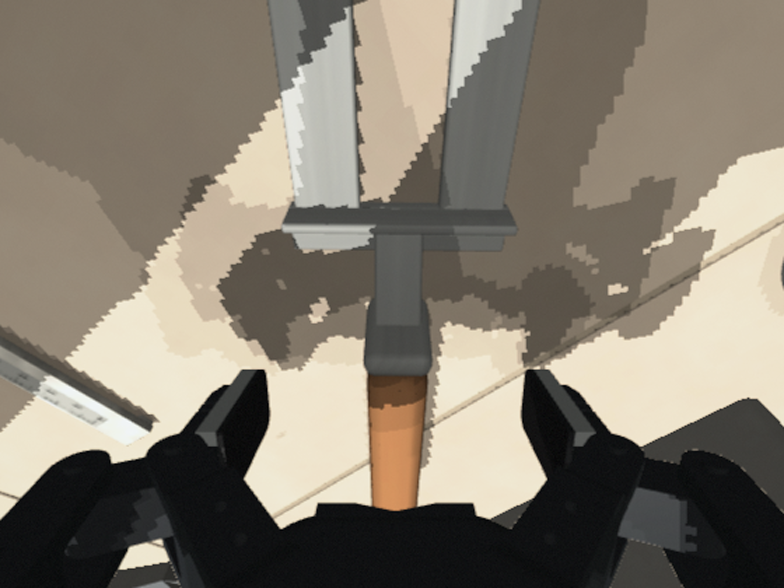

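>>> jog_arm(rows=[[[0,0,0,0,0,0,0.03],[0,0,0,0,0,0,0.01],[0,0,0,0,0,0,0.005],[0,0,0,0,0,0,0.0],[0,0,0,0,0,0,0.0],[0,0,0,0,0,0,0.0],[0,0,0,0,0,0,0.0],[0,0,0,0,0,0,0.0]]], grip_force=110)

```text
time: 5.83
tcp_pos: [0.4324, 0.0137, 0.0073]
tcp_rot: [0.813, -0.106, 0.076, -0.568]
force: [0.2, 1.4, 5.2]
width: 0.0166
```

```bash
python3 - <<'E'
from fit import *
need2(1.3089,20,[.4326,.0187,.024])
i,K,T=wc("wrist"); np.savez("w5.npz",i=i,K=K,T=T)
im=cv2.resize(i,None,fx=1.4,fy=1.4,interpolation=cv2.INTER_CUBIC)
cv2.imwrite("pics/w5.png",im)
E
```

```text
shift in cur tool
[-0.0011  0.0017 -0.0011]
rot
[ 0.1285 -0.0066  0.1932]
tcp
[0.4324 0.0137 0.0073]
want
[0.4309 0.0124 0.0061]
F
[0.1935 1.4323 5.2282]
w
0.01659579492648315
t
5.8333
j
[-0.6029  1.034   0.4101  2.1533 -0.3021  0.2086 -0.3069]
```

View pics/w5.png

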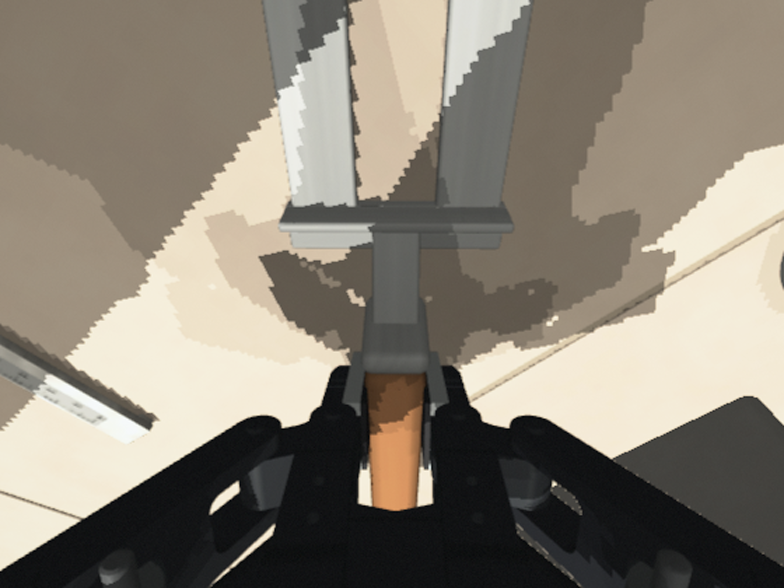

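```bash
python3 - <<'E'
from fit import *
w=np.load("w5.npz"); i,K,T=w["i"],w["K"],w["T"]
crop(i,180,120,210,165,3.8,"w5c.png")
E
```

```text
(no output)
```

View pics/w5c.png

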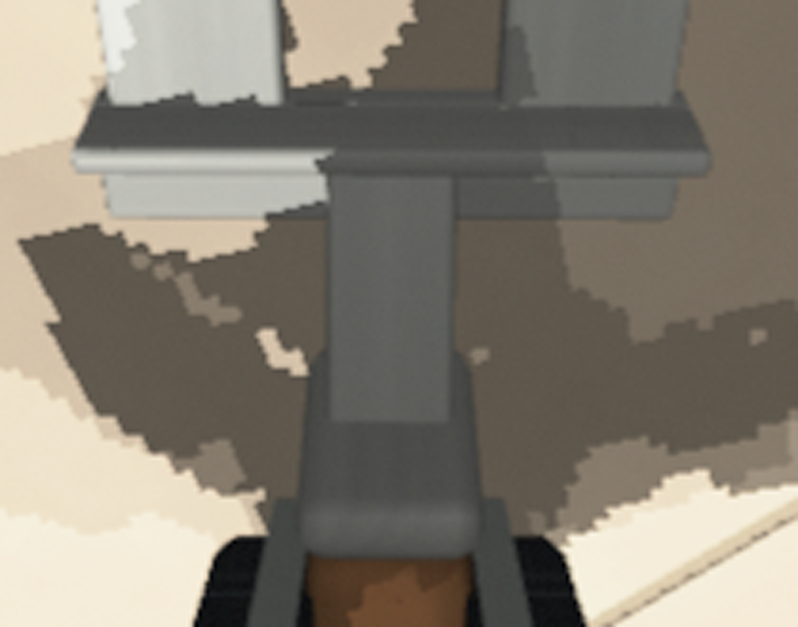

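```bash
python3 - <<'E'
from fit import *
w=np.load("w5.npz"); i,K,T=w["i"],w["K"],w["T"]
uv=np.array([(110,105),(283,105),(500,105),(682,105),(74,152),(710,152)])/3.8+[180,120]-.4
P=[(0,29,5),(0,11,5),(0,-11,5),(0,-29,5),(0,31,15),(0,-31,15)]
p,r=fit([(K,T,P,uv)],[.448,.075,1.31]); print(p,np.degrees(p[2])); print(r)
o=robot.get_obs(); M=R.from_quat(o["tcp_rot"]).as_matrix()
print("grasp", o["tcp_pos"]-.019*M[:,1])
Tf=np.eye(4);Tf[:3,:3]=R.from_euler("z",p[2]).as_matrix();Tf[:2,3]=p[:2]
Tt=np.eye(4);Tt[:3,:3]=M;Tt[:3,3]=o["tcp_pos"]
X=np.linalg.inv(Tt)@Tf; np.save("tool_fork.npy",X); print(X)
E
```

```text
[0.4489 0.0775 1.3078] 74.92987673776987
[[-0.1675  0.0874]
 [ 0.7235  0.078 ]
 [ 0.2711  0.0664]
 [-1.3362  0.057 ]
 [-1.3466 -0.0038]
 [ 2.2763 -0.0672]]
grasp [0.434  0.0201 0.0252]
[[ 0.0022 -1.      0.0032 -0.0005]
 [-0.3441 -0.0038 -0.9389 -0.0158]
 [ 0.9389  0.001  -0.3441  0.0643]
 [ 0.      0.      0.      1.    ]]
```

>>> jog_arm(rows=[[[0,-0.0047,-0.0017,0,0,0,0.0],[0,-0.0094,-0.0034,0,0,0,0.0],[0,-0.0188,-0.0069,0,0,0,0.0],[0,-0.0188,-0.0069,0,0,0,0.0],[0,-0.0188,-0.0069,0,0,0,0.0],[0,-0.0188,-0.0069,0,0,0,0.0],[0,0,0,0,0,0,0.0],[0,0,0,0,0,0,0.0]]])

```text
time: 6.55
tcp_pos: [0.4324, 0.0142, 0.1028]
tcp_rot: [0.813, -0.105, 0.076, -0.568]
force: [-0.1, 0.0, -2.5]
width: 0.0164
```

```bash
cat >> fit.py <<'E'
X=np.load("tool_fork.npy")
def cur():
    o=robot.get_obs(); Tt=np.eye(4);Tt[:3,:3]=R.from_quat(o["tcp_rot"]).as_matrix();Tt[:3,3]=o["tcp_pos"]
    return o,Tt
def forkpose(): o,Tt=cur(); return Tt@X
def Tfk(x,y,z,a):
    T=np.eye(4);T[:3,:3]=R.from_euler("z",a).as_matrix();T[:3,3]=(x,y,z);return T
def go(x,y,z,a):
    o,Tt=cur(); D=np.linalg.inv(Tt)@Tfk(x,y,z,a)@np.linalg.inv(X); F=Tt@X
    print("t %.2f F %s w %.4f j %s"%(o["time"],o["force"].round(1),o["width"],o["joints"].round(2)))
    print("fork now",F[:3,3],"yaw %.2f"%np.degrees(np.arctan2(F[1,0],F[0,0])),"pitch/roll deg",np.degrees(F[2,0]),np.degrees(F[2,1]))
    print("shift",D[:3,3],"rot",np.degrees(R.from_matrix(D[:3,:3]).as_rotvec()))
def drawT(img,K,T,E,F,s,off,col):
    for a,b in E:
        P=np.array([a,b])/1000.@F[:3,:3].T+F[:3,3]
        q=(proj(K,T,P)-off)*s+s/2
        cv2.line(img,*[tuple(int(v) for v in x) for x in q],col,1,cv2.LINE_AA)
E
python3 - <<'E'
from fit import *
go(.4614,.172,.1,np.radians(107.4))
i,K,T=wc("wrist")
im=cv2.resize(i,None,fx=1.4,fy=1.4,interpolation=cv2.INTER_CUBIC)
drawT(im,K,T,FORK,forkpose(),1.4,np.array((0,0)),(255,0,0))
cv2.imwrite("pics/w6.png",im)
E
```

```text
t 6.55 F [-0.1  0.  -2.5] w 0.0164 j [-0.68  0.86  0.54  2.15 -0.24  0.41 -0.3 ]
fork now [0.4489 0.0779 0.0956] yaw 74.95 pitch/roll deg 0.07221711096939375 -0.06712126756169874
shift [ 0.0231 -0.04    0.0968] rot [  0.0529 -30.5013 -11.0883]
```

View pics/w6.png

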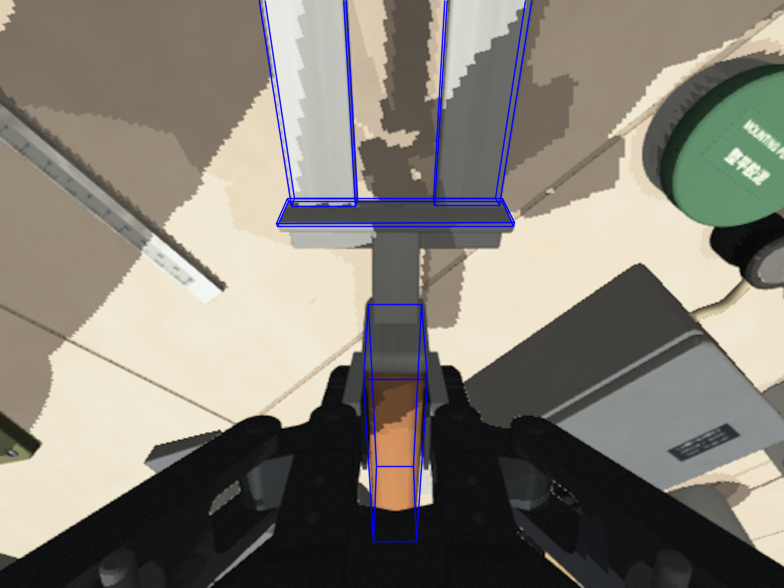

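>>> jog_arm(rows=[[[0,0,0,0,-4.4,-1.6,0.0],[0,0,0,0,-4.4,-1.6,0.0],[0,0,0,0,-4.4,-1.6,0.0],[0,0,0,0,-4.4,-1.6,0.0],[0,0,0,0,-4.4,-1.6,0.0],[0,0,0,0,-4.4,-1.6,0.0],[0,0,0,0,-4.1,-1.5,0.0],[0,0,0,0,0,0,0.0]]])

```text
time: 7.27
tcp_pos: [0.4297, 0.0134, 0.1012]
tcp_rot: [0.811, 0.125, -0.089, -0.565]
force: [-1.2, -0.4, -3.0]
width: 0.0165
```

```bash
python3 - <<'E'
from fit import *
go(.4614,.172,.08,np.radians(107.4))
E
```

```text
t 7.27 F [-1.2 -0.4 -3. ] w 0.0165 j [-0.7   0.83  0.49  2.33  0.    0.07 -0.04]
fork now [0.4093 0.076  0.0938] yaw 107.49 pitch/roll deg -0.058354150748176396 0.39295433282643943
shift [ 0.0787 -0.0134  0.0758] rot [ 0.0575  0.2176 -0.3389]
```

>>> jog_arm(rows=[[[0.016,0,0,0,0,0,0.0],[0.016,0,0,0,0,0,0.0],[0.016,0,0.01,0,0.1,-0.1,0.0],[0.016,-0.002,0.016,0,0.1,-0.1,0.0],[0.012,-0.004,0.016,0,0,-0.1,0.0],[0.003,-0.003,0.016,0,0,0,0.0],[0,-0.003,0.01,0,0,0,0.0],[0,0,0,0,0,0,0.0]]])

```text
time: 7.93
tcp_pos: [0.4859, 0.1053, 0.0887]
tcp_rot: [0.81, 0.127, -0.086, -0.566]
force: [0.0, -0.3, -2.0]
width: 0.0167
```

```bash
python3 - <<'E'
from fit import *
P=np.load("poses.npz")
go(.4614,.172,.08,np.radians(107.4))
for n in("wrist","top","side"):
    i,K,T=wc(n); np.savez(n+"7.npz",i=i,K=K,T=T)
    off,w,h,s={"wrist":((0,0),560,420,1.4),"top":((185,170),180,80,4.4),"side":((180,150),160,120,5)}[n]
    im=cv2.resize(i[off[1]:off[1]+h,off[0]:off[0]+w],None,fx=s,fy=s,interpolation=cv2.INTER_CUBIC)
    cv2.imwrite(f"pics/{n}7r.png",im)
    drawT(im,K,T,FORK,forkpose(),s,np.array(off),(255,0,0))
    draw(im,K,T,TRAY,P["pt"],.032,s,np.array(off),(0,0,255)); draw(im,K,T,BRICK,P["pb"],0,s,np.array(off),(0,255,0))
    cv2.imwrite(f"pics/{n}7.png",im)
E
```

```text
t 7.93 F [ 0.  -0.3 -2. ] w 0.0167 j [-0.82  0.88  0.48  2.09 -0.06  0.29 -0.12]
fork now [0.4656 0.1679 0.0814] yaw 107.48 pitch/roll deg 0.0288926418571719 -0.10906180838753694
shift [-0.0028 -0.0005  0.0053] rot [-0.029   0.0418  0.1315]
```

View pics/wrist7.png

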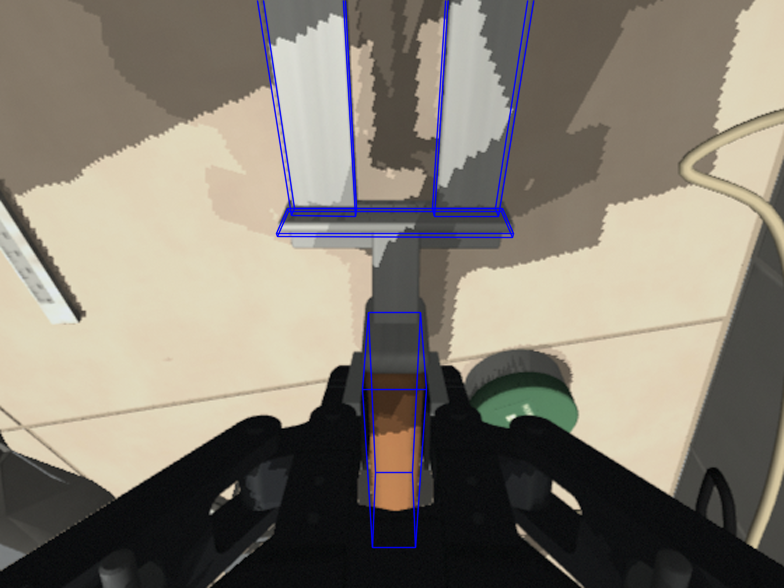

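View pics/top7.png

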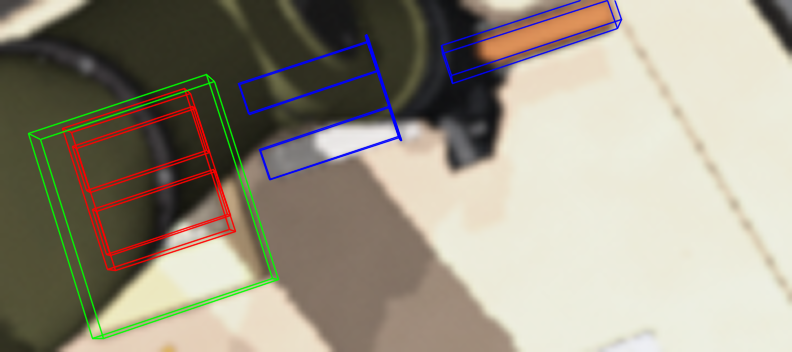

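View pics/side7.png

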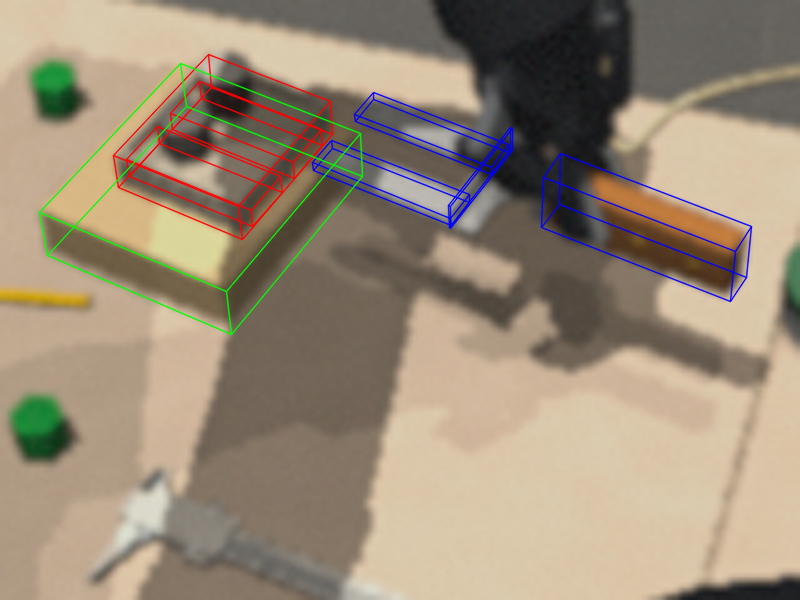

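```bash
python3 - <<'E'
from fit import *
s=np.load("side7.npz"); crop(s["i"],185,150,105,75,7.6,"s7c.png")
t=np.load("top.npz"); crop(t["i"],188,180,62,70,8,"t7c.png")
E
```

```text
(no output)
```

View pics/s7c.png

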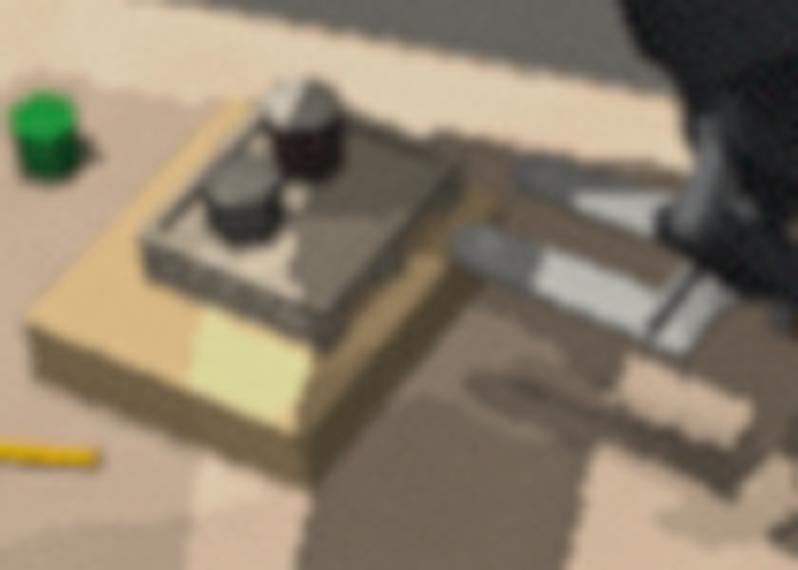

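View pics/t7c.png

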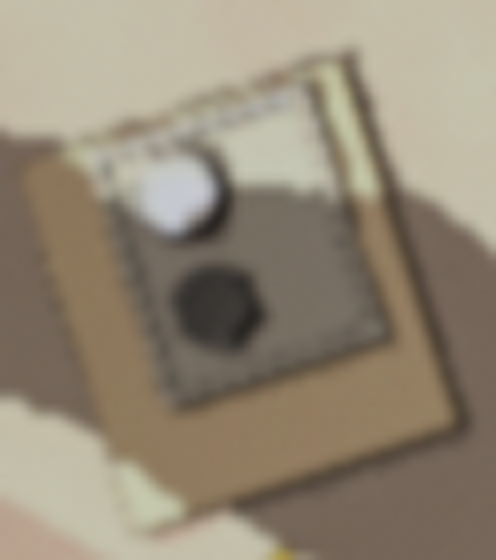

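```bash
python3 - <<'E'
from fit import *
t=np.load("top.npz");s=np.load("side7.npz")
su=lambda l:np.array(l)/7.6+[185,150]-.43
tu=lambda l:np.array(l)/8+[188,180]-.43
F=forkpose()
P=np.array([(78,20,5),(78,-20,5),(0,31,15)])/1000@F[:3,:3].T+F[:3,3]
print("side proj fork",proj(s["K"],s["T"],P)," seen",su([(452,243),(515,168),(655,330)]))
def tray(bias_s):
    T_=(t["K"],t["T"],[(-38,-44,23.5),(-38,44,23.5),(38,44,23.5),(38,-44,23.5)],tu([(312,86),(393,337),(176,407),(95,158)]))
    S_=(s["K"],s["T"],[(-38,44,23.5),(38,44,23.5),(-38,-44,23.5)],su([(318,322),(143,238),(467,163)])-bias_s)
    for n,o in(("both",[T_,S_]),("top",[T_]),("side",[S_])):
        p,r=fit(o,[.42,.306,1.87],.032); print(n,p,np.degrees(p[2]),r.ravel().round(1))
tray(np.zeros(2))
B=[(t["K"],t["T"],[(-57,-65,32),(-57,65,32),(57,65,32),(57,-65,32)],tu([(350,52),(465,425),(150,528),(28,175)])),
 (s["K"],s["T"],[(-57,65,32),(57,65,32)],su([(303,435),(30,318)]))]
for n,o in(("both",B),("top",B[:1]),("side",B[1:])):
    p,r=fit(o,[.42,.306,1.87]);print("brick",n,p,np.degrees(p[2]))
E
```

```text
side proj fork [[243.983  179.8615]
 [252.3507 170.1682]
 [269.2184 190.6953]]  seen [[244.0437 181.5437]
 [252.3332 171.6753]
 [270.7542 192.9911]]
both [0.4184 0.3052 1.8633] 106.75659391976338 [ 0.7 -0.3  0.5  0.4 -0.3  0.6  0.  -0.4  0.7 -0.6 -1.2 -0.  -0.2 -0.6]
top [0.4185 0.3058 1.8749] 107.4265040329579 [ 0.2 -0.5  0.4  0.1 -0.3  0.7 -0.3 -0.3]
side [0.4181 0.3036 1.8347] 105.12026321528454 [ 0.4 -0.1 -1.  -0.1  0.3  0.2]
brick both [0.4056 0.309  1.875 ] 107.42899755556724
brick top [0.4047 0.3085 1.8856] 108.03628160840756
brick side [0.4075 0.3092 1.8555] 106.30961152097042
```

```bash
python3 - <<'E'
from fit import *
s=np.load("side.npz")
p=[.4489,.0775,1.3078]
q=proj(s["K"],s["T"],tf(p,[(78,20,5),(78,-20,5),(0,31,15)]))
print((q+.5-[180,150])*5)
print(forkpose()[:3,3])
s7=np.load("side7.npz")
F=forkpose()
for dz in(0,-.002,-.004):
    P=np.array([(78,20,5),(78,-20,5),(0,31,15)])/1000@F[:3,:3].T+F[:3,3]+[0,0,dz]
    print(dz,(proj(s7["K"],s7["T"],P)+.5-[185,150])*7.6)
crop(s["i"],265,200,55,50,12,"s0c.png")
crop(s7["i"],235,160,60,45,12,"s7d.png")
E
```

```text
[[464.6228 318.0301]
 [533.2196 290.3913]
 [520.8596 417.0172]]
[0.4663 0.1636 0.0826]
0 [[452.0705 230.7475]
 [515.6652 157.0786]
 [643.8602 313.0846]]
-0.002 [[452.3644 235.1874]
 [515.8775 161.521 ]
 [643.9228 317.5694]]
-0.004 [[452.6575 239.6165]
 [516.0893 165.9529]
 [643.9852 322.0431]]
```

View pics/s0c.png

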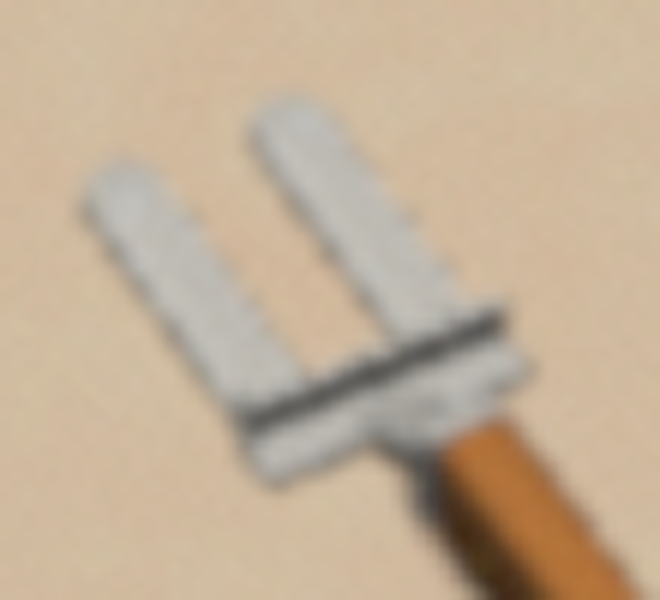

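View pics/s7d.png

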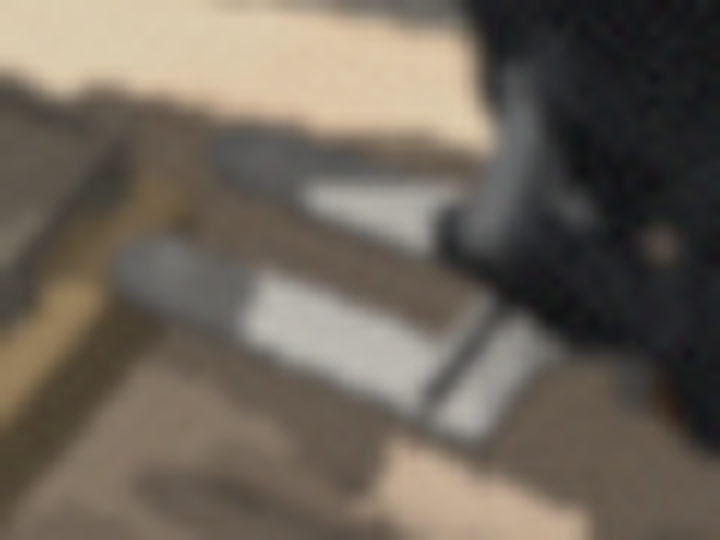

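```bash
python3 - <<'E'
from fit import *
go(.4614,.172,.08,np.radians(107.4))
i,K,T=wc("side"); F=forkpose(); print(F[:3,3])
off=np.array((235,160)); s=12
im=cv2.resize(i[160:205,235:295],None,fx=s,fy=s,interpolation=cv2.INTER_CUBIC)
drawT(im,K,T,FORK,F,s,off,(255,0,0)); cv2.imwrite("pics/s8.png",im)
i,K,T=wc("wrist"); F=forkpose(); print(F[:3,3])
im=cv2.resize(i,None,fx=1.4,fy=1.4,interpolation=cv2.INTER_CUBIC); drawT(im,K,T,FORK,F,1.4,np.zeros(2),(255,0,0)); cv2.imwrite("pics/w8.png",im)
E
```

```text
t 8.08 F [ 0. -1. -2.] w 0.0165 j [-0.81  0.88  0.48  2.09 -0.06  0.29 -0.12]
fork now [0.4663 0.1636 0.0826] yaw 107.19 pitch/roll deg -0.13795200436612426 -0.1423562513096871
shift [-0.002  -0.0007  0.0098] rot [ 0.1392 -0.241   0.0627]
[0.4666 0.1634 0.0828]
[0.4667 0.1635 0.0829]
```

View pics/s8.png

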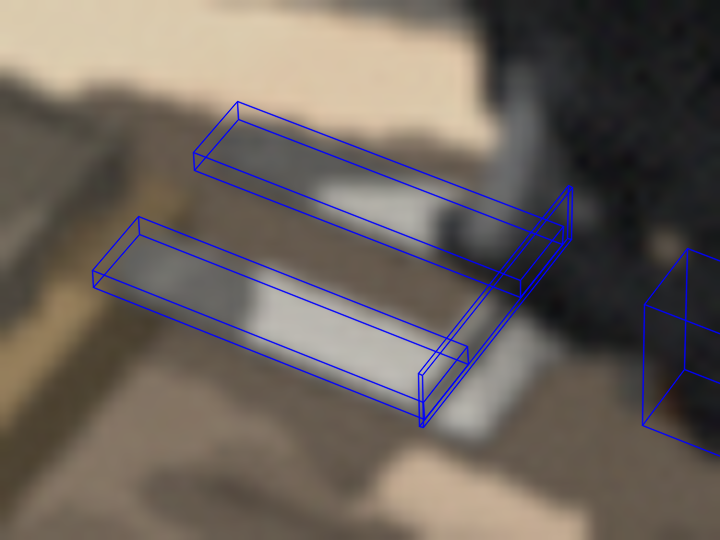

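View pics/w8.png

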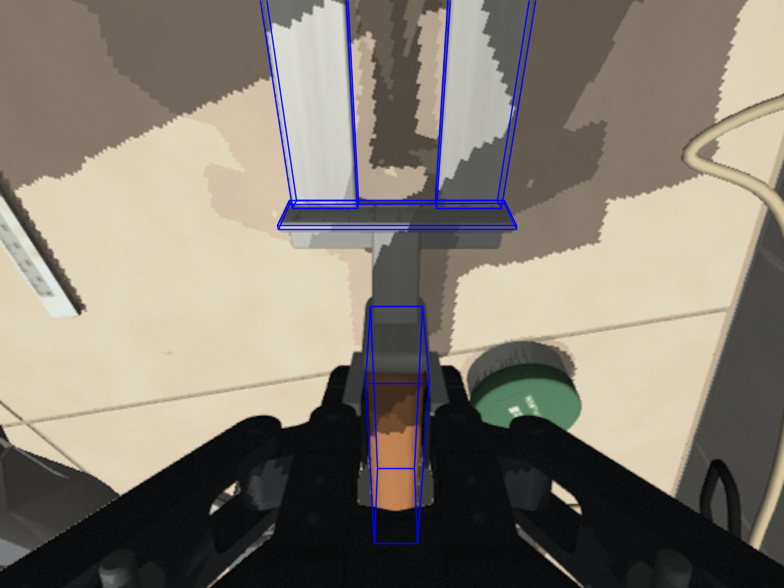

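```bash
python3 - <<'E'
from fit import *
go(.4614,.1674,.036,np.radians(107.1))
E
```

```text
t 8.18 F [ 0.1 -0.  -2.5] w 0.0165 j [-0.81  0.88  0.48  2.09 -0.06  0.29 -0.12]
fork now [0.4667 0.1635 0.0829] yaw 107.16 pitch/roll deg -0.13004294291160665 -0.19150614220252335
shift [-0.0043  0.0422  0.0213] rot [ 0.1302 -0.0099  0.2001]
```

>>> jog_arm(rows=[[[-0.001,0.009,0.004,0,0,0.1,0.0],[-0.001,0.011,0.0055,0,0,0.1,0.0],[-0.001,0.011,0.0055,0.1,0,0,0.0],[-0.001,0.007,0.0045,0,0,0,0.0],[0,0.004,0.002,0,0,0,0.0],[0,0,0,0,0,0,0.0],[0,0,0,0,0,0,0.0],[0,0,0,0,0,0,0.0]]])

```text
time: 8.85
tcp_pos: [0.482, 0.1066, 0.0435]
tcp_rot: [0.81, 0.125, -0.085, -0.566]
force: [-0.2, -0.9, -2.1]
width: 0.0165
```

```bash
cat > look.py <<'E'
from fit import *
import sys
n=sys.argv[1]; pt=np.array([.4188,.306,np.radians(107.1)]); 
if len(sys.argv)>5: go(*[float(v) for v in sys.argv[2:5]],np.radians(float(sys.argv[5])))
i,K,T=wc("side"); F=forkpose()
Tt=Tfk(pt[0],pt[1],.032,pt[2]); print("tray in fork est",(np.linalg.inv(F)@Tt)[:3,3])
s=8;off=np.array((195,150))
im=cv2.resize(i[150:222,195:295],None,fx=s,fy=s,interpolation=cv2.INTER_CUBIC); cv2.imwrite(f"pics/s{n}r.png",im)
drawT(im,K,T,FORK,F,s,off,(255,0,0)); drawT(im,K,T,TRAY,Tt,s,off,(0,0,255)); cv2.imwrite(f"pics/s{n}.png",im)
i,K,T=wc("wrist"); F=forkpose()
im=cv2.resize(i,None,fx=1.4,fy=1.4,interpolation=cv2.INTER_CUBIC); drawT(im,K,T,FORK,F,1.4,np.zeros(2),(255,0,0)); drawT(im,K,T,TRAY,Tt,1.4,np.zeros(2),(0,0,255));cv2.imwrite(f"pics/w{n}.png",im)
E
python3 look.py 9 .4614 .1674 .036 107.1
```

```text
t 8.85 F [-0.2 -0.9 -2.1] w 0.0165 j [-0.8   0.97  0.44  2.1  -0.08  0.2  -0.14]
fork now [0.4619 0.1693 0.0362] yaw 107.23 pitch/roll deg 0.014014066718108648 -0.07107062058692121
shift [-0.0012  0.0007 -0.0015] rot [-0.0143  0.0951  0.1106]
tray in fork est [ 0.1433  0.0009 -0.0044]
```

View pics/s9r.png

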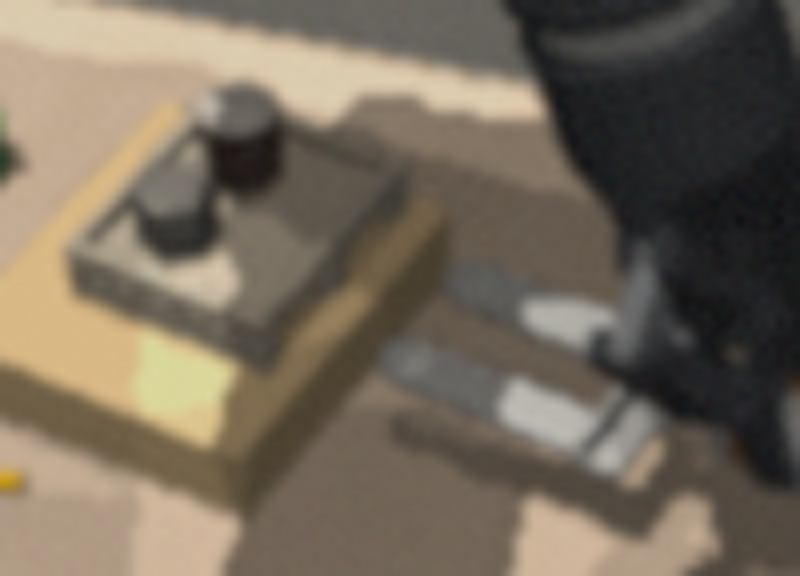

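View pics/s9.png

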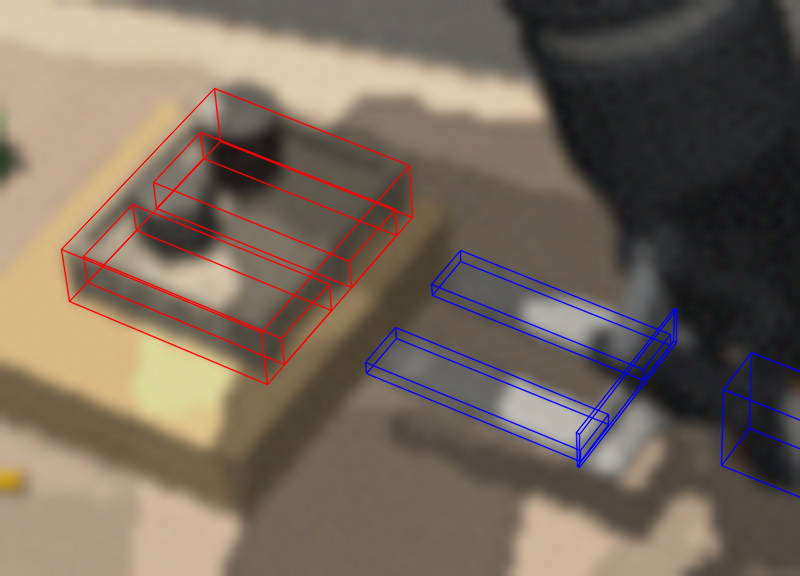

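>>> jog_arm(rows=[[[-0.0005,-0.0015,0.0047,0,0,0.1,0.0],[-0.0005,-0.0015,0.0047,0,0.1,0,0.0],[0,-0.0017,0.0047,0,0,0,0.0],[0,-0.0017,0.0047,0,0,0,0.0],[0,-0.0017,0.0047,0,0,0,0.0],[0,0,0,0,0,0,0.0],[0,0,0,0,0,0,0.0],[0,0,0,0,0,0,0.0]]])

```text
time: 9.62
tcp_pos: [0.4733, 0.13, 0.0428]
tcp_rot: [0.81, 0.124, -0.085, -0.566]
force: [0.4, -0.3, -2.0]
width: 0.0162
```

```bash
python3 look.py 10 .454 .1914 .036 107.1
```

```text
t 9.62 F [ 0.4 -0.3 -2. ] w 0.0162 j [-0.85  0.97  0.44  2.09 -0.1   0.23 -0.17]
fork now [0.4534 0.1927 0.0355] yaw 107.11 pitch/roll deg 0.010010120917391748 0.023967179345879715
shift [ 0.0002  0.     -0.0016] rot [-0.0101  0.0156 -0.0198]
tray in fork est [ 0.1186 -0.0001 -0.0035]
```

View pics/s10r.png

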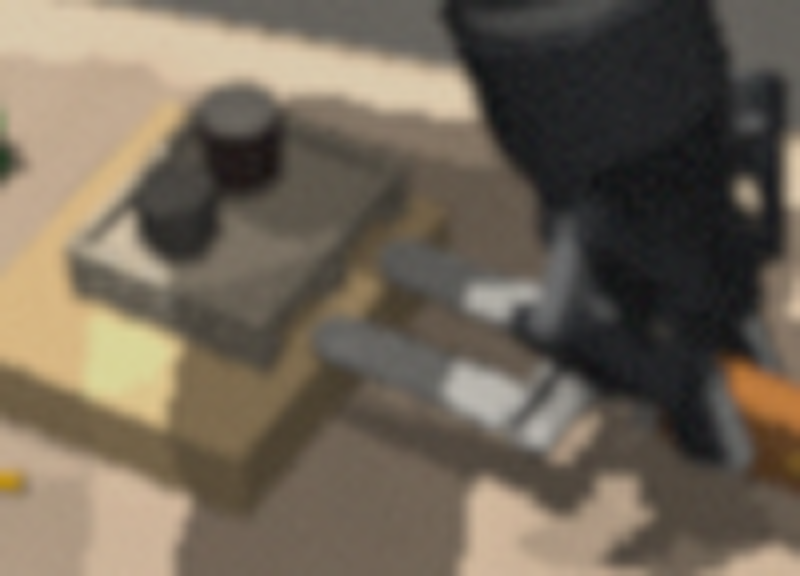

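View pics/w10.png

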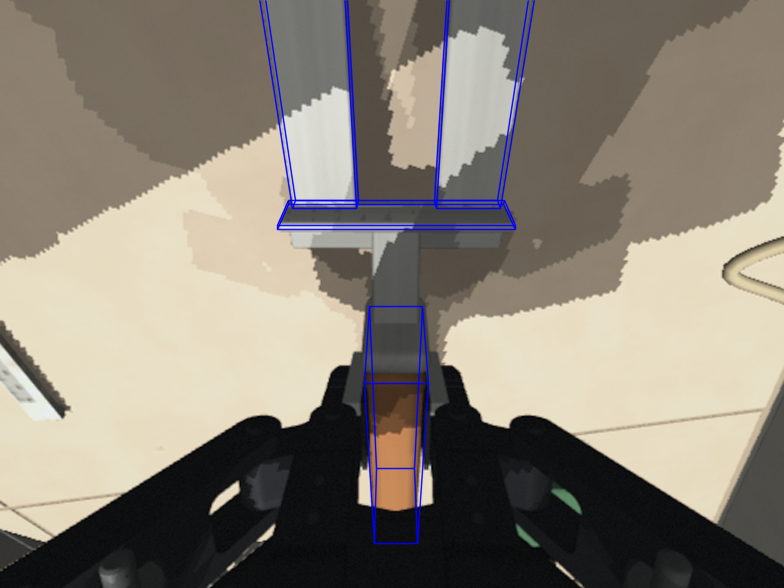

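```bash
python3 - <<'E'
from fit import *
i,K,T=wc("side"); F=forkpose(); print(F[:3,3]); np.savez("side11.npz",i=i,K=K,T=T,F=F)
s=14;off=np.array((222,168)); sub=i[168:210,222:276]
im=cv2.resize(sub,None,fx=s,fy=s,interpolation=cv2.INTER_CUBIC); im=cv2.convertScaleAbs(im,alpha=1.3,beta=10); cv2.imwrite("pics/s11r.png",im)
Tt=Tfk(.4188,.306,.032,np.radians(107.1))
drawT(im,K,T,FORK,F,s,off,(255,0,0)); drawT(im,K,T,TRAY,Tt,s,off,(0,0,255)); draw(im,K,T,BRICK,np.load("poses.npz")["pb"],0,s,off,(0,255,0)); cv2.imwrite("pics/s11.png",im)
E
```

```text
[0.4535 0.1925 0.0355]
```

View pics/s11r.png

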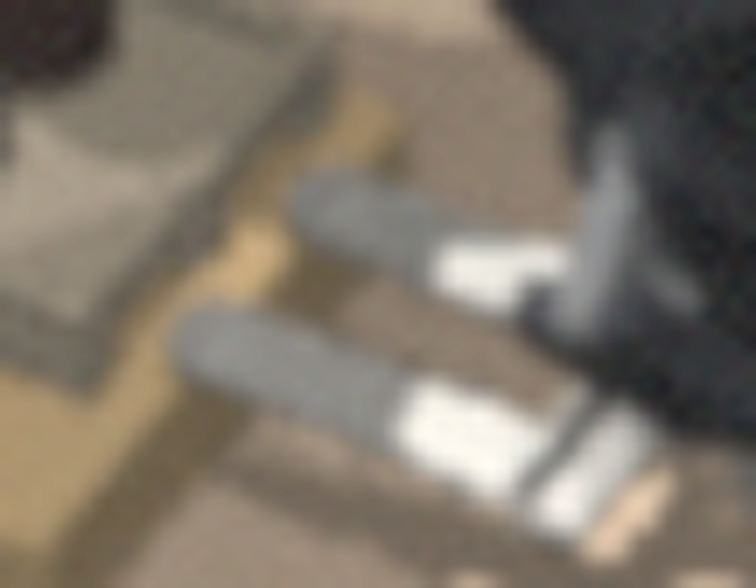

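View pics/s11.png

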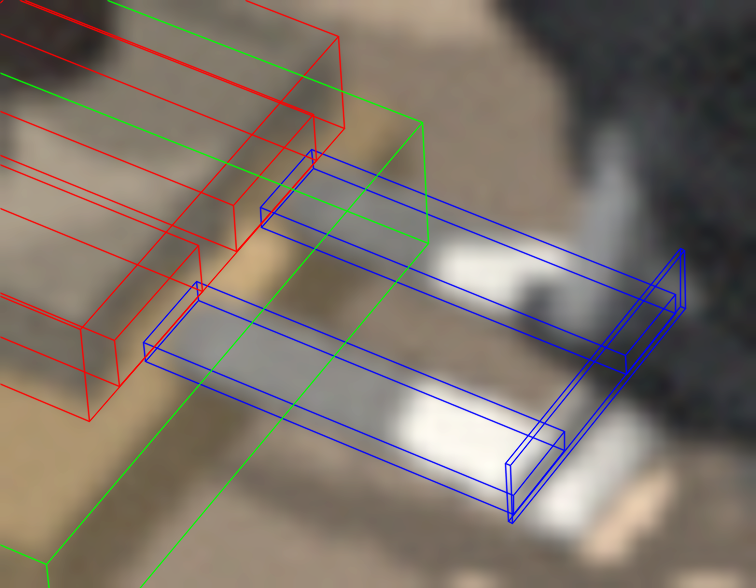

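>>> jog_arm(rows=[[[0.0005,-0.0014,0.0038,0,0,0,0.0],[0,-0.0014,0.0038,0,0,0,0.0],[0,-0.0014,0.0038,0,0,0,0.0],[0,-0.0014,0.0038,0,0,0,0.0],[0,-0.0014,0.0038,0,0,0,0.0],[0,-0.0014,0.0038,0,0,0,0.0],[0,0,0,0,0,0,0.0],[0,0,0,0,0,0,0.0]]])

```text
time: 10.43
tcp_pos: [0.4666, 0.154, 0.0428]
tcp_rot: [0.81, 0.124, -0.085, -0.567]
force: [-0.1, 0.2, -2.9]
width: 0.0163
```

```bash
sed -i 's/pt=np.array(.*107.1)\])/pt=np.array([.418,.309,np.radians(107.1)])/' look.py; python3 look.py 12 .447 .2144 .0355 107.1
```

```text
t 10.43 F [-0.1  0.2 -2.9] w 0.0163 j [-0.9   0.97  0.45  2.07 -0.12  0.26 -0.19]
fork now [0.4466 0.2167 0.0355] yaw 107.16 pitch/roll deg 0.034797683528907254 0.015215382481228714
shift [-0.0004  0.0007 -0.0022] rot [-0.035   0.0596  0.0057]
tray in fork est [ 0.0971  0.0001 -0.0036]
```

View pics/s12r.png

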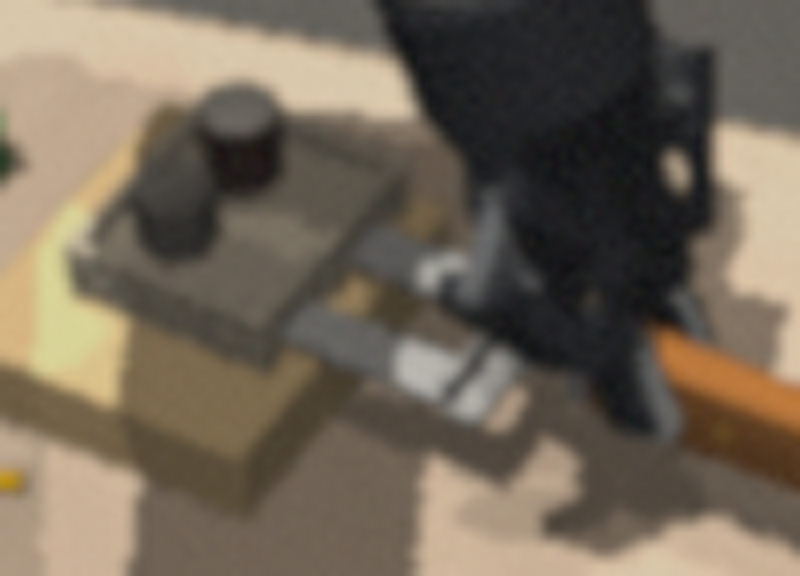

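View pics/w12.png

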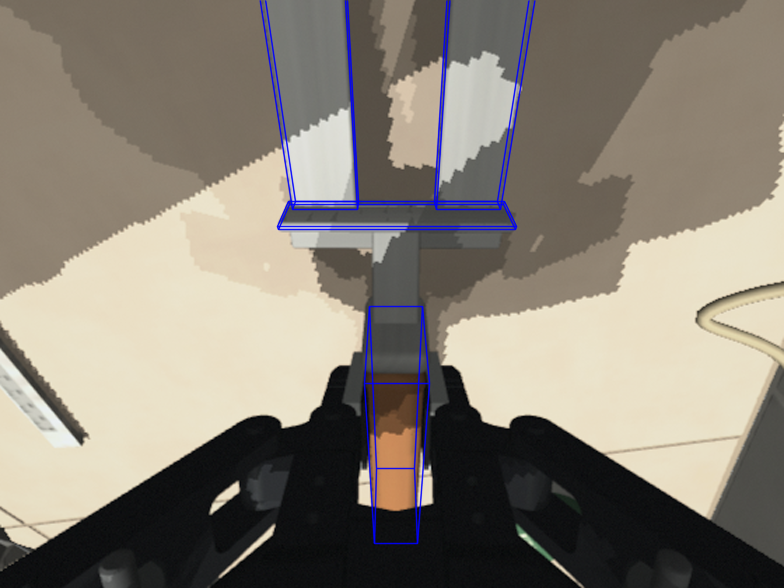

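```bash
python3 - <<'E'
from fit import *
i,K,T=wc("side"); F=forkpose(); print(F[:3,3]); np.savez("side13.npz",i=i,K=K,T=T,F=F)
s=16;off=np.array((222,164)); sub=i[164:200,222:266]
im=cv2.resize(sub,None,fx=s,fy=s,interpolation=cv2.INTER_CUBIC); im=cv2.convertScaleAbs(im,alpha=1.6,beta=0); a=im.copy()
Tt=Tfk(.418,.309,.032,np.radians(107.1))
drawT(im,K,T,FORK,F,s,off,(255,0,0)); drawT(im,K,T,TRAY,Tt,s,off,(0,0,255)); cv2.imwrite("pics/s13.png",im);cv2.imwrite("pics/s13r.png",a)
E
```

```text
[0.4468 0.216  0.0356]
```

View pics/s13r.png

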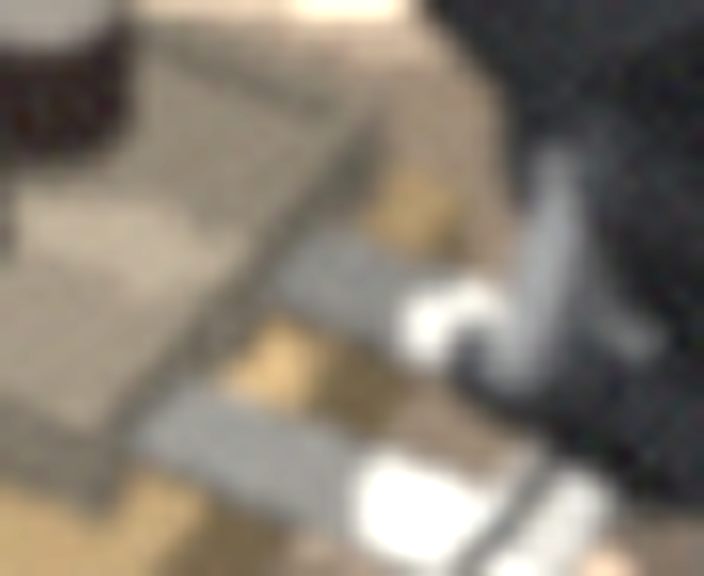

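View pics/s13.png

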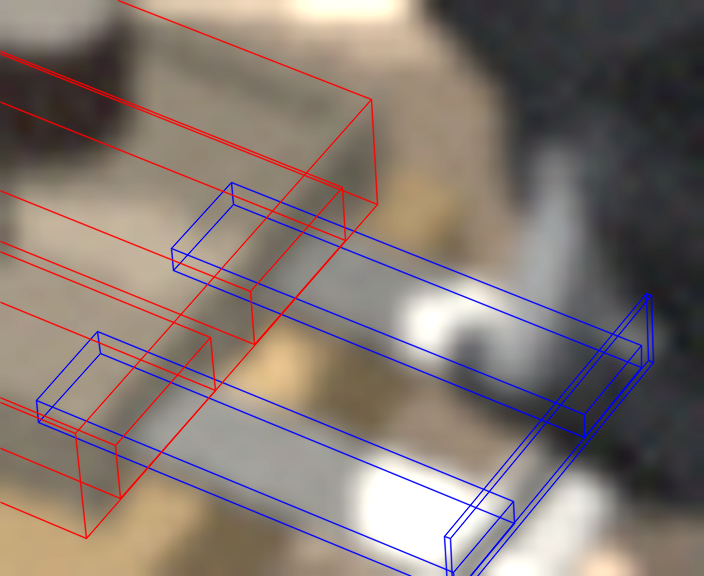

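>>> jog_arm(rows=[[[0,-0.0016,0.0047,0,0,0,0.0],[0,-0.0016,0.0047,0,0,0,0.0],[0,-0.0017,0.0047,0,0,0,0.0],[0,-0.0017,0.0047,0,0,0,0.0],[0,-0.0017,0.0047,0,0,0,0.0],[0,-0.0017,0.0047,0,0,0,0.0],[0,0,0,0,0,0,0.0],[0,0,0,0,0,0,0.0]]])

```text
time: 11.25
tcp_pos: [0.4577, 0.1826, 0.0424]
tcp_rot: [0.81, 0.124, -0.085, -0.567]
force: [0.4, -0.3, -2.2]
width: 0.016
```

```bash
python3 look.py 14 .437 .246 .0355 107.1
```

```text
t 11.25 F [ 0.4 -0.3 -2.2] w 0.0160 j [-0.96  0.98  0.45  2.05 -0.14  0.3  -0.22]
fork now [0.4377 0.2453 0.0352] yaw 107.17 pitch/roll deg 0.035654140687233105 0.019945245494277408
shift [-0.0005 -0.0006  0.0007] rot [-0.0359  0.069   0.0041]
tray in fork est [ 0.0672  0.     -0.0032]
```

View pics/s14r.png

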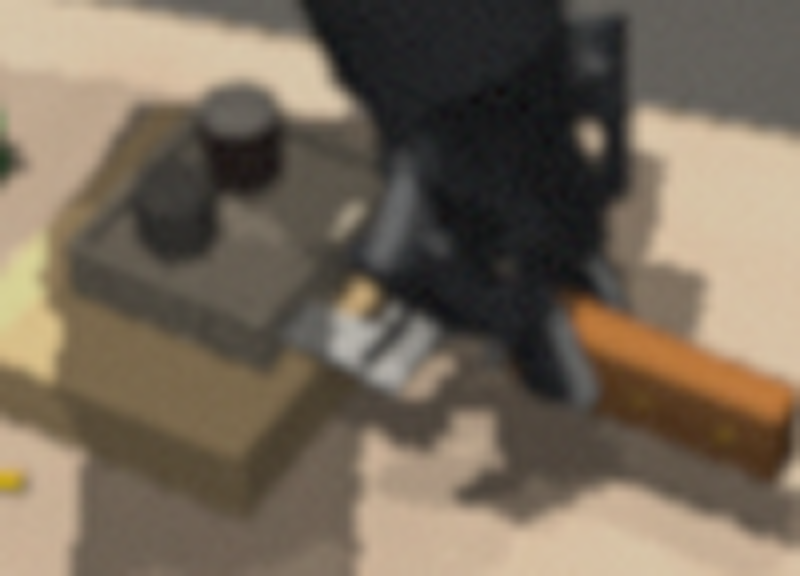

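View pics/w14.png

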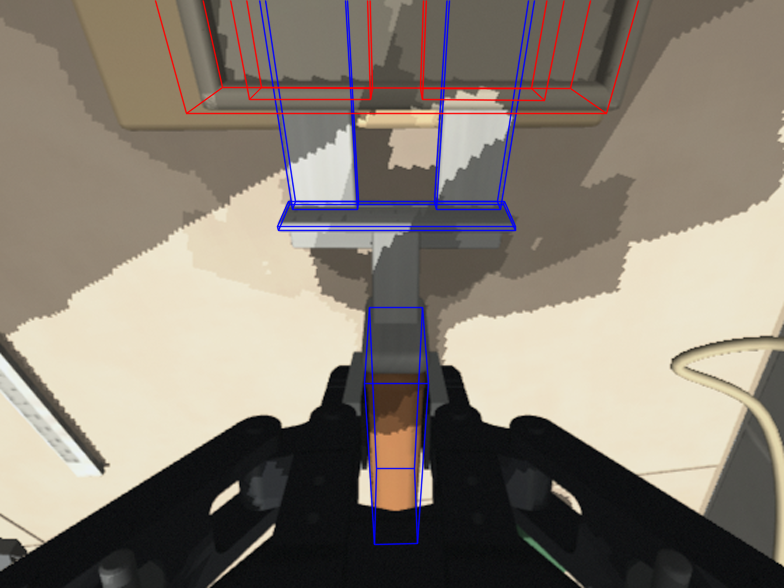

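>>> jog_arm(rows=[[[0.001,-0.0014,0.0038,0,0,0,0.0],[0.001,-0.0014,0.0038,0,0,0,0.0],[0.0005,-0.0014,0.0038,0,0,0,0.0],[0,-0.0014,0.0038,0,0,0,0.0],[0,-0.0014,0.0038,0,0,0,0.0],[0,-0.0014,0.0038,0,0,0,0.0],[0,0,0,0,0,0,0.0],[0,0,0,0,0,0,0.0]]])

```text
time: 12.02
tcp_pos: [0.4528, 0.2064, 0.0425]
tcp_rot: [0.81, 0.124, -0.085, -0.567]
force: [0.2, 0.1, -1.9]
width: 0.0165
```

```bash
python3 look.py 15 .4312 .2697 .0355 107.1
```

```text
t 12.02 F [ 0.2  0.1 -1.9] w 0.0165 j [-1.    0.98  0.46  2.02 -0.16  0.34 -0.25]
fork now [0.4329 0.2692 0.0352] yaw 107.16 pitch/roll deg 0.035014415582635225 0.019945786583505903
shift [-0.0015 -0.0006  0.0008] rot [-0.0352  0.0591  0.0005]
tray in fork est [ 0.0429  0.0024 -0.0033]
```

View pics/w15.png

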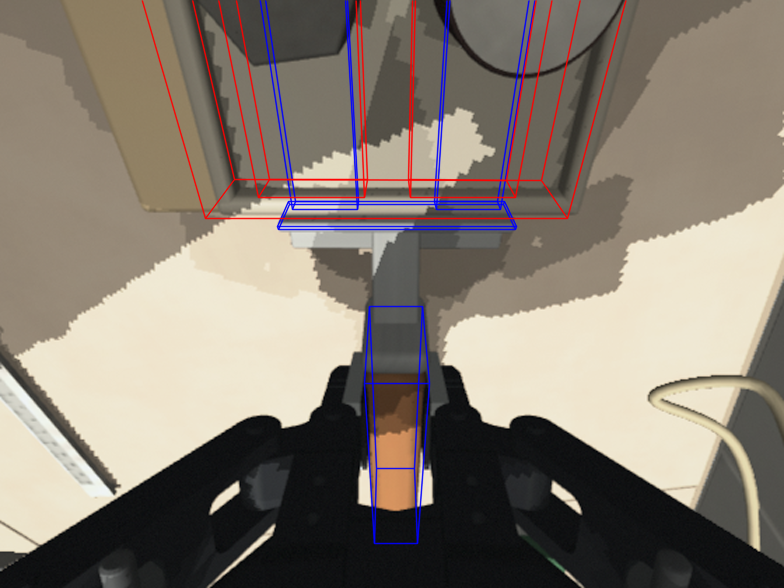

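>>> jog_arm(rows=[[[0,-0.0005,0.0014,0,0,0,0.0],[0,-0.0005,0.0014,0,0,0,0.0],[0,-0.0003,0.001,0,0,0,0.0],[0,0,0,0,0,0,0.0],[0,0,0,0,0,0,0.0],[0,0,0,0,0,0,0.0]]])

```text
time: 12.62
tcp_pos: [0.4518, 0.2099, 0.0425]
tcp_rot: [0.81, 0.124, -0.085, -0.567]
force: [-0.1, 0.7, -2.4]
width: 0.0167
```

```bash
python3 look.py 16 .4312 .2697 .0355 107.1
```

```text
t 12.62 F [-0.1  0.7 -2.4] w 0.0167 j [-1.    0.98  0.46  2.02 -0.16  0.34 -0.25]
fork now [0.4318 0.2726 0.0352] yaw 107.11 pitch/roll deg 0.026539338475335433 0.022745848889348722
shift [-0.0015  0.0006 -0.0025] rot [-0.0266  0.018  -0.0176]
tray in fork est [ 0.0389  0.0025 -0.0032]
```

View pics/w16.png

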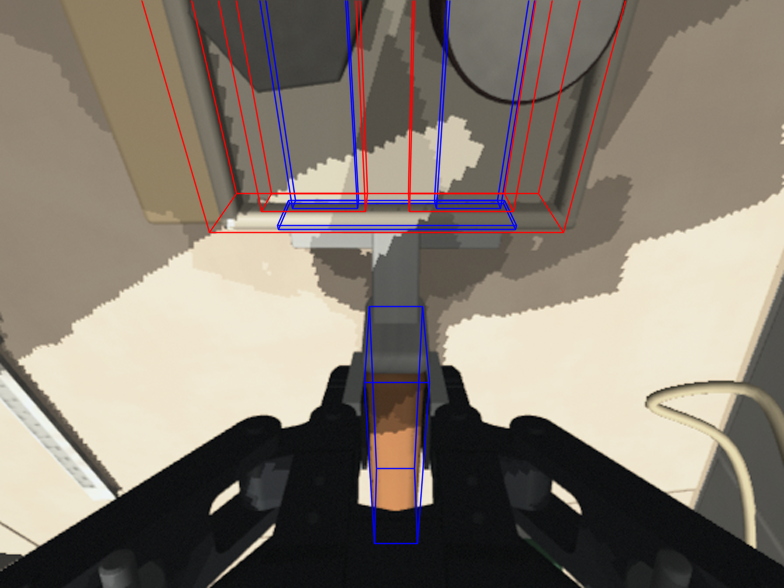

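View pics/s16r.png

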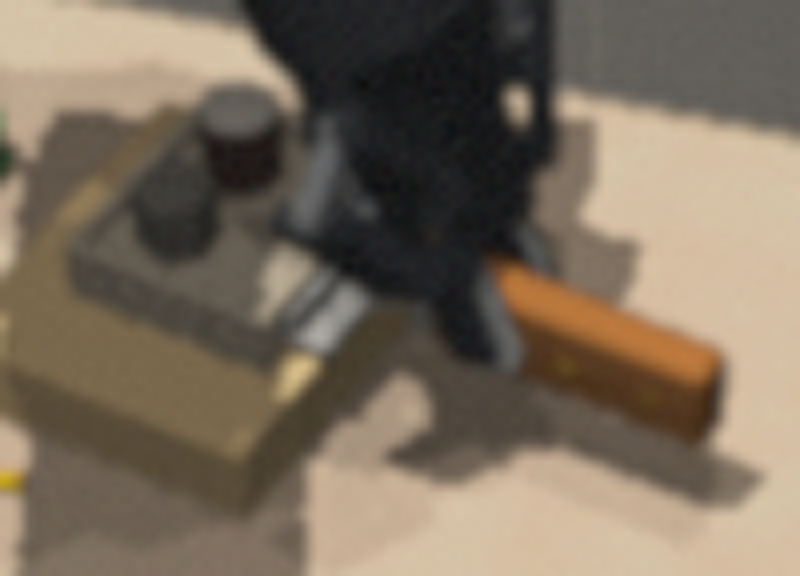

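>>> jog_arm(rows=[[[0,0,0,0,0,0,0.0],[0,-0.0009,-0.0003,0,0,0,0.0],[0,-0.0014,-0.0005,0,0,0,0.0],[0,-0.0014,-0.0005,0,0,0,0.0],[0,-0.0014,-0.0005,0,0,0,0.0],[0,-0.0014,-0.0005,0,0,0,0.0],[0,-0.0014,-0.0005,0,0,0,0.0],[0,0,0,0,0,0,0.0]]], grip_force=120)

```text
time: 13.38
tcp_pos: [0.4517, 0.21, 0.051]
tcp_rot: [0.81, 0.124, -0.085, -0.567]
force: [-0.7, -0.5, -5.7]
width: 0.0162
```

```bash
python3 look.py 17 .4318 .2726 .05 107.1
```

```text
t 13.38 F [-0.7 -0.5 -5.7] w 0.0162 j [-1.01  0.97  0.46  2.02 -0.16  0.36 -0.25]
fork now [0.4317 0.2727 0.0437] yaw 107.11 pitch/roll deg 0.03161499470480638 0.02085633870956455
shift [ 0.     -0.0059 -0.0023] rot [-0.0317  0.0204 -0.0147]
tray in fork est [ 0.0387  0.0024 -0.0116]
```

View pics/w17.png

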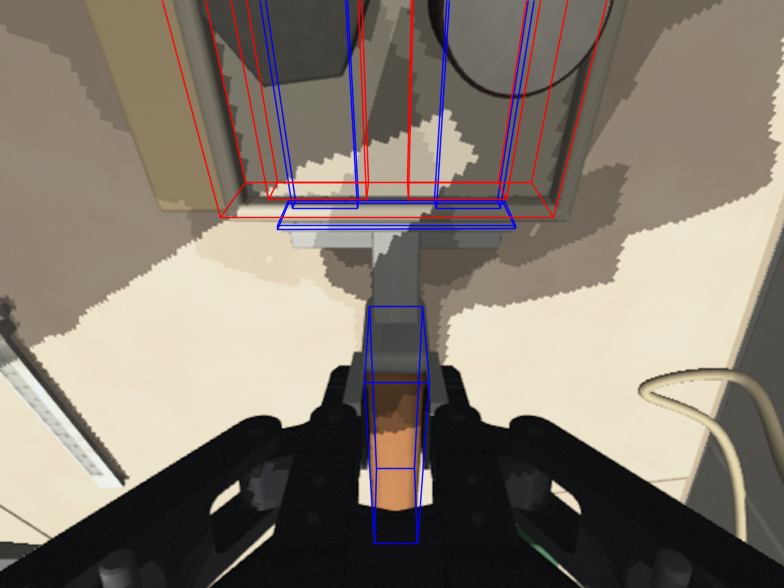

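View pics/s17r.png

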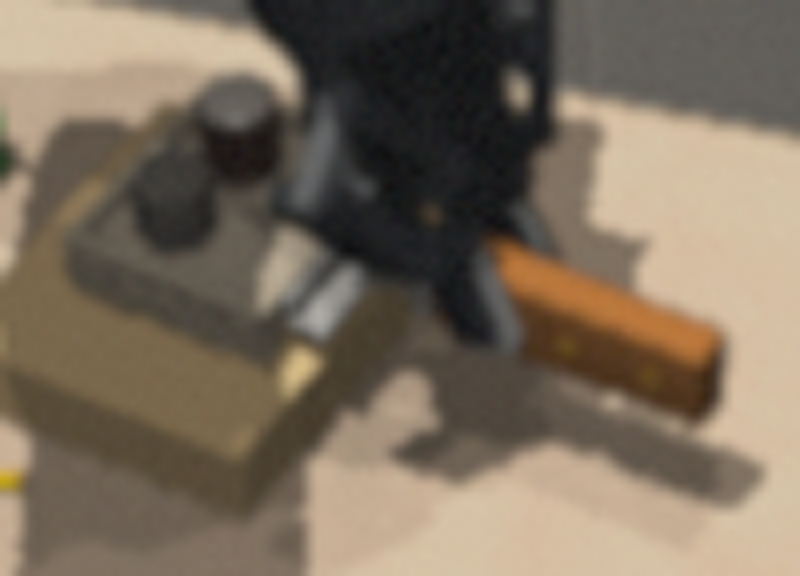

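>>> jog_arm(rows=[[[0,-0.002,-0.0007,0,0,0,0.0],[0,-0.004,-0.0015,0,0,0,0.0],[0,-0.0066,-0.0024,0,0,0,0.0],[0,-0.0075,-0.0028,0,0,0,0.0],[0,-0.0075,-0.0028,0,0,0,0.0],[0,-0.0075,-0.0028,0,0,0,0.0],[0,-0.0066,-0.0024,0,0,0,0.0],[0,-0.004,-0.0015,0,0,0,0.0]]])

```text
time: 14.15
tcp_pos: [0.452, 0.2099, 0.1008]
tcp_rot: [0.81, 0.124, -0.084, -0.567]
force: [1.2, 0.2, -5.2]
width: 0.0162
```

>>> jog_arm(rows=[[[0,-0.005,-0.0018,0,0,0,0.0],[0,-0.0075,-0.0027,0,0,0,0.0],[0,-0.0075,-0.0028,0,0,0,0.0],[0,-0.0075,-0.0028,0,0,0,0.0],[0,-0.0066,-0.0024,0,0,0,0.0],[0,-0.004,-0.0015,0,0,0,0.0],[0,-0.002,-0.0007,0,0,0,0.0],[0,0,0,0,0,0,0.0]]])

```text
time: 14.82
tcp_pos: [0.4517, 0.2099, 0.1427]
tcp_rot: [0.81, 0.124, -0.084, -0.567]
force: [0.7, 0.4, -5.5]
width: 0.0159
```

>>> jog_arm(rows=[[[0,0,0,0,0,0,0.0],[0,0,0,0,0,0,0.0],[0,0,0,0,0,0,0.0],[0,0,0,0,0,0,0.0]]])

```text
time: 15.15
tcp_pos: [0.4514, 0.2096, 0.142]
tcp_rot: [0.81, 0.124, -0.085, -0.566]
force: [-0.2, -0.0, -4.8]
width: 0.0166
```

```bash
python3 look.py 18 .4318 .2726 .135 107.1
python3 - <<'E'
from fit import *
i,K,T=wc("side"); crop(i,180,80,160,120,5,"s19.png")
E
```

```text
t 15.15 F [-0.2 -0.  -4.8] w 0.0166 j [-1.06  0.81  0.55  1.99 -0.1   0.55 -0.24]
fork now [0.4314 0.2724 0.1347] yaw 107.12 pitch/roll deg 0.014578234465345513 0.051014431715143325
shift [ 0.0004 -0.0003 -0.    ] rot [-0.0147  0.0325 -0.0424]
tray in fork est [ 0.039   0.002  -0.1027]
```

View pics/w18.png

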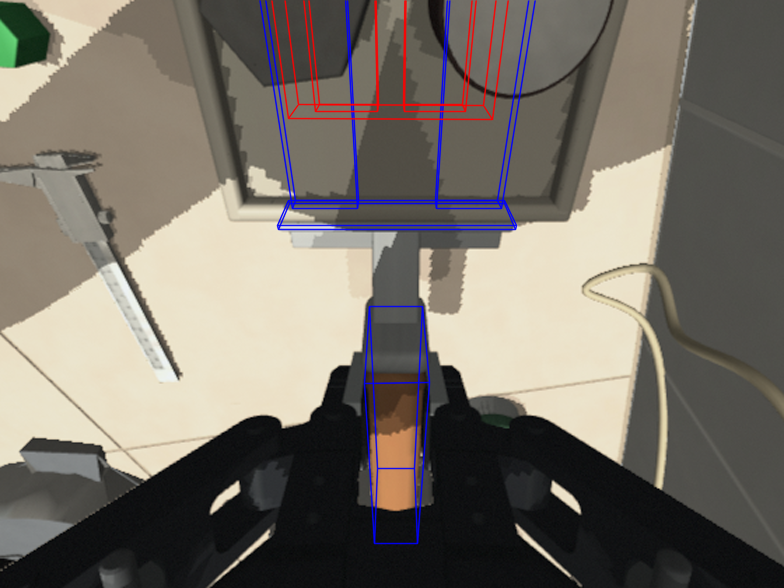

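View pics/s19.png

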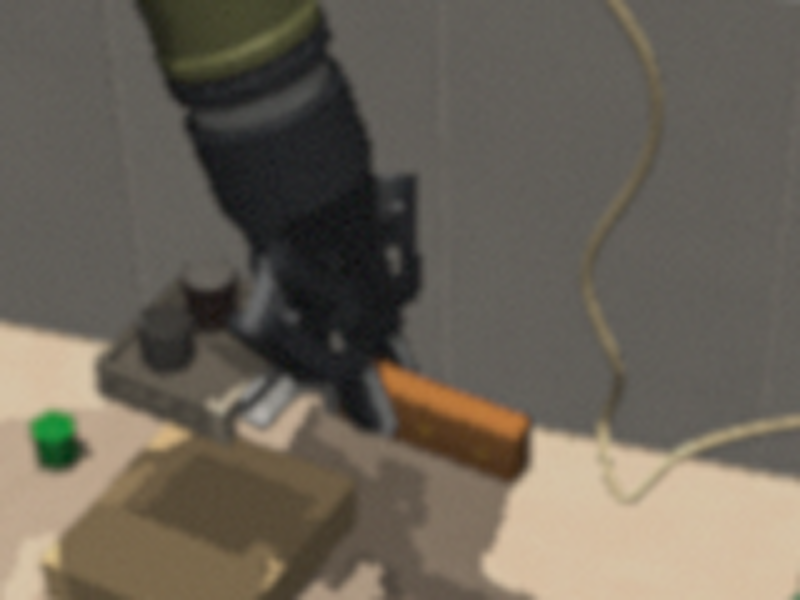

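```bash
python3 - <<'E'
from fit import *
go(.4314,.2724,.1347,np.radians(107.12)); o=robot.get_obs(); print(abs(o["qd"]).max())
print(robot.sign_off())
E
```

```text
t 15.30 F [ 0.9 -0.1 -6.2] w 0.0161 j [-1.06  0.81  0.55  1.99 -0.1   0.55 -0.24]
fork now [0.4315 0.2724 0.1348] yaw 107.11 pitch/roll deg 0.022372156713264455 0.03503830601743257
shift [-0.0001  0.0001  0.0001] rot [-0.0224  0.0047 -0.0355]
0.0027287410890810657
the job is handed in; nothing more can be done
None
```

The tray, with both steel samples on it, is being held on the fork about 96 mm above the brick, and I handed the job in at 15.3 s. `sign_off` gives no verdict, so these are my own checks.

**What I did:** I gripped the fork by its wooden handle with the tool leaned 20° forward along the handle. Pointing straight down, joint 6 ran into its limit. I then lined up with the slots using the side and wrist cameras, slid the tines in, corrected about 2.5 mm sideways during insertion, and lifted straight up.

**Last checks before handing in:**

| Check | Result |
|---|---|
| Fork level (by arm pose) | within 0.1° |
| Largest joint speed | under 0.003 rad/s |
| Wrist load | about 5–6 N downward (fork plus tray) |
| Tray edge to heel | about 2 mm |
| Tray off-centre on the fork | under about 1 mm |

- **Samples:** both were upright inside the rim in the last side view. In the wrist view the tray and samples sat the same before and after the lift.
- **Bystanders:** I never moved near enough to touch any of them, but I did not re-measure where they ended up.
- **Disagreement:** positions from the fixed cameras differed by 2–4 mm from the arm's own reading along the insertion direction. I settled this with the wrist view of the tray rim.

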